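Shut, latch and code-lock the sprung stock case

TASK

Push the sprung lid of the blue stock case gently down until you feel it seat, without forcing it, and while holding it there turn its red latch fully home under the steel keeper so that the lid stays shut on its own. Then lock the case by pressing its three coloured keys fully down, one at a time: blue, then red, then yellow. Leave the red bin, the tape roll and the carton where they are, and finish with the keys released.

Things in the scene. Friction and masses are not known exactly. Their poses are not given: they have to be found in the camera images.
- case: Blue plastic stock case fixed to the bench, 214 x 214 mm, walls 80 mm high, with the grey lock module (180 mm along x, 78 mm along y, 85 mm high, centre at y = +155 mm) on its left side. Origin: centre of the case's underside, on the bench; z up, x from the hinge towards the keeper. The bench is at height 0.
- hinge_line (a point): Middle of the lid's hinge axis, on posts at the case's near side, at x = -110 mm, z = 112 mm in the case's frame; same axes as the case. The axis runs along the case's y.
- lid (a joint): Angle of the grey lid (232 mm long from the hinge, 224 mm wide, 8 mm thick), rad. 0 = its underside level with the hinge line; it grows as the far edge rises. A spring lifts it to about 0.3 to 0.6 rad unless it is held; pushing it down takes about 7 N at the latch. It seats on a hard rubber bar under its far edge, at an angle that differs from case to case, +0.04 to -0.12, and must be felt.
- latch (a joint): Angle of the red latch about its pivot, which is square to the lid, rad. 0 = its arm points to the case's -y (right), 1.57 = its arm points straight at the keeper (home), stop at 1.62. It turns anticlockwise seen from above and stays where it is left (about 0.1 N m).
- latch_grip (a point): Grip point on the latch's pivot axis, 160 mm from the hinge line along the lid, 38 mm above the lid's underside. The handle is an upright red rib 70 mm long (this point's x, which points along the latch's arm), 16 mm thick (y), 32 mm high (z, square to the lid): its top is 9 mm above this point, and the disc round its foot (radius 34 mm) is 22 mm below it.
- latch_tip (a point): End of the latch's arm (26 mm wide, 8 mm thick, lying on the lid), at mid-thickness, 97 mm from the pivot axis. Same axes as latch_grip.
- keeper_line (a point): Point fixed to the case at the middle of the keeper, x = 145 mm, z = 121 mm in the case's frame; same axes as the case. The steel keeper is a hook open towards the hinge: roof 34 x 40 mm, 8 mm thick, post at x = 150 to 162 mm. It is set with the lid's seat (roof's underside 103 to 140 mm high): the arm passes under the roof only with the lid right down on its seat, with 2 to 4 mm to spare.
- key_blue (a joint): Travel of the blue key, m: 0 = up, 0.006 = fully down (5 N); it springs back.
- key_red (a joint): Travel of the red key, m: 0 = up, 0.006 = fully down (5 N); it springs back.
- key_yellow (a joint): Travel of the yellow key, m: 0 = up, 0.006 = fully down (5 N); it springs back.
- key_blue_top (a point): Centre of the top of the blue round key, radius 17 mm, one of three in a row 55 mm apart along the case's x on the lock module, in any order; z up. It is pressed straight down. It stands 10 mm above its black collar (radius 25 mm).
- key_red_top (a point): Centre of the top of the red round key, radius 17 mm, one of three in a row 55 mm apart along the case's x on the lock module, in any order; z up. It is pressed straight down. It stands 10 mm above its black collar (radius 25 mm).
- key_yellow_top (a point): Centre of the top of the yellow round key, radius 17 mm, one of three in a row 55 mm apart along the case's x on the lock module, in any order; z up. It is pressed straight down. It stands 10 mm above its black collar (radius 25 mm).
- bin: Bystander, to be left alone: red open stock bin, 150 x 110 x 70 mm. Origin: centre of its underside.
- tape: Bystander, to be left alone: roll of brown packing tape lying flat, 104 mm across, 48 mm high. Origin: centre of its underside.
- carton: Bystander, to be left alone: small cardboard carton, 130 x 90 x 70 mm. Origin: centre of its underside.

How it is judged:
By the outcome, as a careful person would: the job done as asked, in the order asked, and still so for the second after the job is handed in, with the robot touching nothing.
It also fails if it takes over 54 s, if anything falls off the work surface, if the arm or the gripper's body presses on something with over 40 N, if the wrist force passes 120 N, or if a joint passes its speed limit or range.

ROBOT

A 7-joint arm with a two-finger parallel gripper is mounted at the origin on the work surface. World frame = base frame: x ahead of the robot, y to its left, z up, the work surface at z = 0. Lengths are in m, angles in rad, forces in N, time in s.
With the tool pointing down it reaches from about 0.425 to 1.025 m from the base axis. Payload 3.6 kg.
Tool frame: the origin (TCP) lies between the finger pads; the fingertips stand 22 mm ahead of it and the grasp point (between the pads) lies 3 mm ahead of it; y points along the fingers, z is the direction in which the jaws open and shut, and the axes are right-handed (so a half turn about y gives the same grasp; the last joint's range is limited). The gripper opens to 85 mm and grips with 20 to 120 N. Pads are 22 mm wide; open, the fingers measure 114 mm over their backs; the gripper's body (76 mm by 85 mm) begins 54 mm behind the grasp point. The pads swing forward as they close: fully open they stand 13 mm farther back than shut.
Start: joints at [1.067, 0.591, 0.048, 1.609, -0.033, 0.943, -0.034], TCP at [0.29, -0.665, 0.219] pointing down, gripper open.
Joint ranges: [-2.69, 2.69], [-0.47, 2.24], [-1.27, 1.36], [0.19, 2.51], [-1.53, 4.68], [0.08, 2.07], [-3.09, 3.09]. Speed limits (rad/s): [2.57, 2.57, 3.14, 3.14, 3.14, 3.14, 3.14].

INTERFACE

Orientations are given as a 3x3 rotation matrix whose columns are the frame's x, y, z axes.
In Python, from rig import env, vision, order gives the robot as it stands. The module is installed in compiled form; this text tells all that it offers.
- The arm moves only by the shell command python3 -m pendant 'ROWS' [FORCE]. ROWS is JSON, one flat list of numbers, 7 for each row, row after row: the finger opening in mm, from 0 to 85.4, then the shift along the tool's x, y, z in mm, then the turn, a rotation vector about the tool's x, y, z in degrees. In form: [fingers, dx, dy, dz, ax, ay, az, fingers, dx, dy, dz, ax, ay, az, ...]. A call has 1 to 8 rows; each row shifts and turns the commanded pose from where the row before left it, along the tool's axes as they then stand; what a row does not reach is not made up. A row lasts 1/12 s, in which the tool goes at most 41.7 mm and 7.16 degrees, less where a joint would pass 70% of its speed; a pose out of reach is approached as far as the arm can. A call with a gripper value outside its range is refused whole. The fingers move at their own pace and stop on an object; FORCE is the grip in N (left out, the last holds). Time passes only in rows, so rows that do not move let the fingers close. It gives the time, the measured TCP pose, the force and the opening at its end, in the units of the state.
- env.state(): the state, without advancing time (a new reading comes with each control period).
- vision.grab_frame(name): name is "scene" or "side" or "wrist"; returns a dict with "frame" (384x512x3 uint8, red, green, blue), "vfov" (degrees; the focal length in pixels is half the picture's height over the tangent of half this angle, whatever the lens; pixels are square), "cx", "cy" (the principal point, pixels), "k1" (the pictures are not rectified: a ray, as slopes to the right and down, at radius r is drawn at 1 + k1 r^2 times it, then the intrinsics apply), "origin" and "orientation" of the camera in the world. Camera axes: x right, y down, z forward; pixel columns grow to the right and rows downward; lengths in m; the calibration is good to about 2 mm. A picture is of the moment at which its call begins. There is no depth.
- order.job_done(): hands the job in, once; it reports no verdict.
The state is a dict: "time": time; "qpos": joint angles; "qvel": joint speeds; "joint_efforts": joint torques, N m; "eef_pos": TCP position; "ee_rot": TCP orientation; "contact_force": force on the tool from outside, world axes, zero at the start; "wrist_torque": the same for the moment, N m; "grip_width": finger opening in m.
Only numpy, scipy, OpenCV 4.12 (cv2) and the standard library are available. Lean on these libraries where they do the work, as an engineer would, in place of code of your own. Each camera call takes 0.05 s, during which the arm holds its last target.

## Working session

There is one attempt and no reset: what is moved stays moved. The work goes in short steps, Python scripts to look and compute and a shell command to move; the robot and the scene stay as the last step left them, time stands still between calls to the robot, and variables do not carry over. Pictures are saved under pics/ and viewed, and the job is handed in when it is done.

```bash
mkdir -p pics; ls
python3 - <<'E'
from rig import env, vision
import cv2
s=env.state()
for k,v in s.items(): print(k,v)
for n in ("scene","side","wrist"):
    f=vision.grab_frame(n); cv2.imwrite(f"pics/{n}0.png",f["frame"][:,:,::-1]); 
    print({k:v for k,v in f.items() if k!="frame"})
    import pickle; pickle.dump(f,open(f"pics/{n}0.pkl","wb"))
E
```

```text
pics
time 0.0
qpos [ 1.06646038  0.59212759  0.04830326  1.60983385 -0.03335052  0.94269496
 -0.03370808]
qvel [-6.14532623e-04 -1.15659125e-03 -2.54170424e-04 -1.16325120e-03
 -6.25782484e-05  1.69732734e-04  4.14509147e-04]
joint_efforts [-1.14465734e-04 -5.48694170e+01  1.54629987e+00 -1.98126018e+01
  9.34922718e-03  8.73691082e-03  2.12322857e-05]
eef_pos [ 0.28921905 -0.66387712  0.21803063]
ee_rot [[-9.16771435e-01 -9.82830164e-04  3.99411029e-01]
 [-3.99412228e-01  2.03321370e-03 -9.16769185e-01]
 [ 8.89404331e-05 -9.99997450e-01 -2.25654662e-03]]
contact_force [-0.69165415  0.25401315 -0.12149293]
wrist_torque [ 0.02811949 -0.02194658  0.06258874]
grip_width 0.08520384155097832
{'vfov': 50.408932246258274, 'cx': 256.1981133497231, 'cy': 189.3812475043018, 'k1': -0.0437487517958475, 'origin': array([1.04896249, 0.33751067, 0.88207538]), 'orientation': array([[-0.49121815,  0.69735528, -0.52191987],
       [ 0.87103015,  0.39096522, -0.29740994],
       [-0.00334788, -0.6007011 , -0.79946668]])}
{'vfov': 54.68543340052981, 'cx': 257.4840719899243, 'cy': 191.6939047855769, 'k1': -0.0779101598138609, 'origin': array([0.37392703, 0.78595368, 0.6511102 ]), 'orientation': array([[-0.97636726, -0.10689085,  0.1878332 ],
       [-0.21517032,  0.56208919, -0.79859719],
       [-0.02021628, -0.82014029, -0.57180522]])}
{'vfov': 63.67082297402474, 'cx': 252.42424263496926, 'cy': 185.6656711851345, 'k1': -0.04479033491381439, 'origin': array([ 0.36155312, -0.6324871 ,  0.37349331]), 'orientation': array([[ 0.39959612, -0.87154543, -0.28413289],
       [-0.91668862, -0.38066439, -0.12155898],
       [-0.0022151 ,  0.30903588, -0.9510478 ]])}
```

View pics/scene0.png

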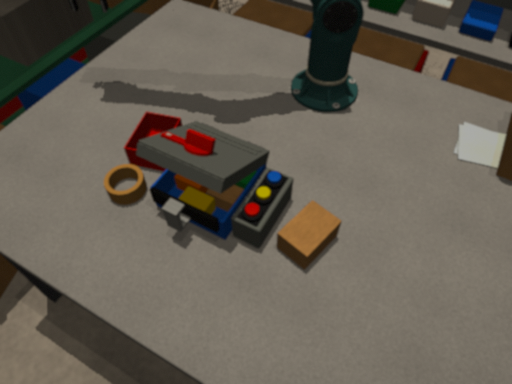

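View pics/side0.png

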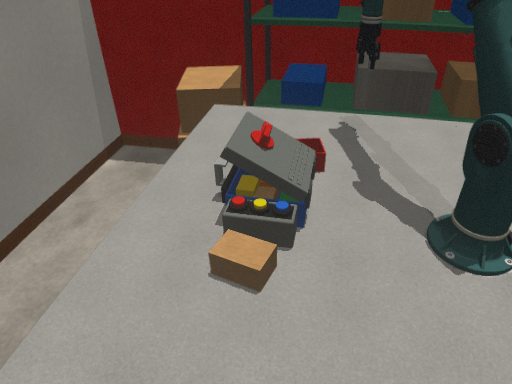

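View pics/wrist0.png

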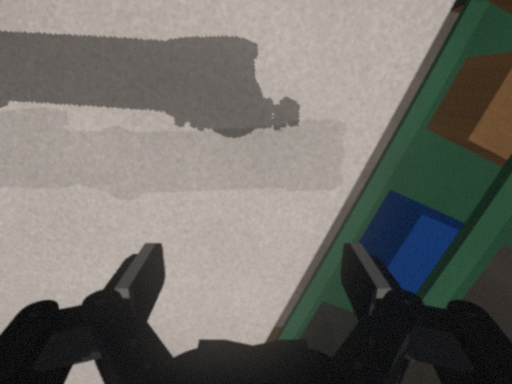

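```bash
cat > h.py <<'E'
import numpy as np, cv2, pickle
from scipy.optimize import least_squares
def load(n): return pickle.load(open(f"pics/{n}.pkl","rb"))
def K(f):
    fl=f["frame"].shape[0]/2/np.tan(np.radians(f["vfov"])/2)
    return np.array([[fl,0,f["cx"]],[0,fl,f["cy"]],[0,0,1.]])
def ray(f,u,v):
    p=cv2.undistortPoints(np.array([[[u,v]]],float),K(f),np.array([f["k1"],0,0,0.]))[0,0]
    d=f["orientation"]@np.array([p[0],p[1],1]); return f["origin"],d/np.linalg.norm(d)
def proj(f,P):
    P=np.atleast_2d(P).astype(float); R=f["orientation"].T
    return cv2.projectPoints(P,cv2.Rodrigues(R)[0],-R@f["origin"],K(f),np.array([f["k1"],0,0,0.]))[0][:,0]
def tri(obs):
    A=np.zeros((3,3));b=np.zeros(3)
    for f,u,v in obs:
        o,d=ray(f,u,v);M=np.eye(3)-np.outer(d,d);A+=M;b+=M@o
    x=np.linalg.solve(A,b)
    return x,[float(np.linalg.norm((np.eye(3)-np.outer(ray(f,u,v)[1],ray(f,u,v)[1]))@(x-f["origin"]))) for f,u,v in obs]
def onz(f,u,v,z):
    o,d=ray(f,u,v);return o+d*(z-o[2])/d[2]
def grab(name,tag):
    from rig import vision
    f=vision.grab_frame(name);pickle.dump(f,open(f"pics/{tag}.pkl","wb"));cv2.imwrite(f"pics/{tag}.png",f["frame"][:,:,::-1]);return f
def crop(tag,x0,y0,w,h,s,out):
    im=load(tag)["frame"][y0:y0+h,x0:x0+w,::-1]
    im=cv2.resize(im,None,fx=s,fy=s,interpolation=cv2.INTER_CUBIC)
    im=cv2.convertScaleAbs(im,alpha=1.5)
    for x in range((x0+19)//20*20,x0+w,20): cv2.putText(im,str(x),((x-x0)*s,10),0,.35,(255,255,255));cv2.line(im,((x-x0)*s,12),((x-x0)*s,18),(255,255,255))
    for y in range((y0+19)//20*20,y0+h,20): cv2.putText(im,str(y),(0,(y-y0)*s),0,.35,(255,255,255))
    cv2.imwrite(f"pics/{out}.png",im)
E
python3 - <<'E'
from h import *
crop("scene0",95,105,200,145,4,"sc0c")
crop("side0",190,100,150,190,3,"sd0c")
E
```

```text
(no output)
```

View pics/sc0c.png

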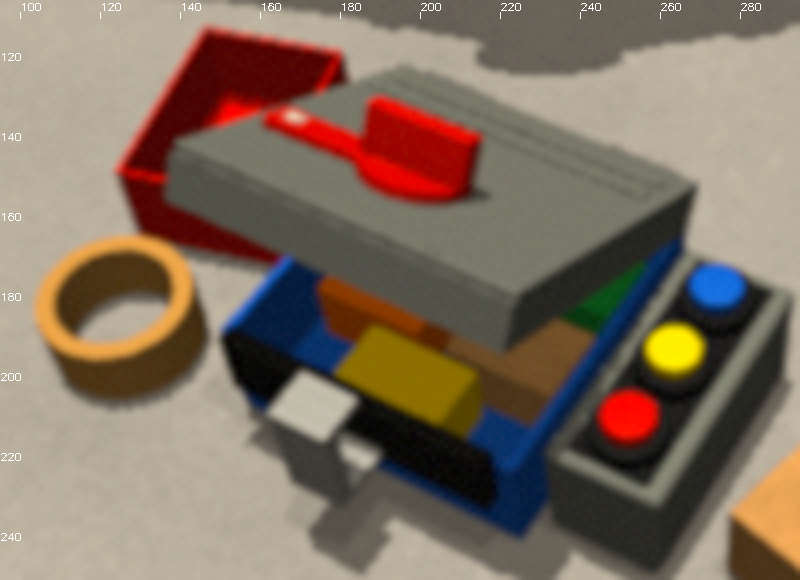

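View pics/sd0c.png

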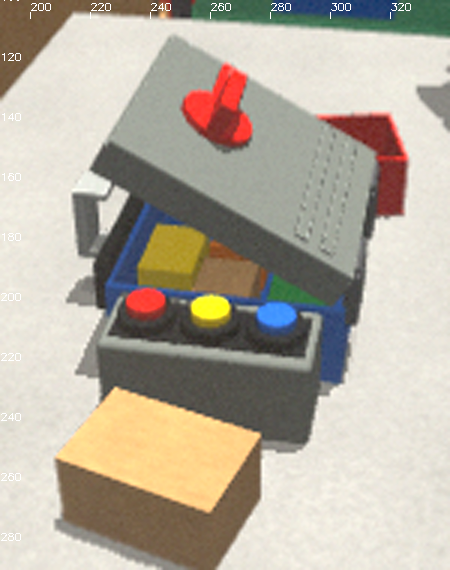

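Run:
```python
from h import *
a=load("scene0");b=load("side0")
A=lambda x,y:(a,95+x/4,105+y/4); B=lambda x,y:(b,190+x/3,100+y/3)
P={}
for n,p,q in [("blue",(717,286),(276,314)),("yel",(674,348),(210,308)),("red",(628,415),(146,301)),("lidFarRight",(172,142),(174,37)),("lidFarLeft",(508,297),(108,142)),("lidNearLeft",(694,188),(353,276)),("ribA",(372,98),(224,67)),("ribB",(480,138),(243,71)),
 ("module far-left top corner",(655,503),(105,345))]:
    x,e=tri([A(*p),B(*q)]);P[n]=x;print(n,x.round(4),np.round(e,4))
d=P["blue"]-P["red"];print(np.linalg.norm(d),np.degrees(np.arctan2(d[1],d[0])))
for c in [(302,367),(360,398),(323,440),(266,412)]:
    print(onz(*A(*c),0.125))
for c in [(72,190),(83,175),(115,182)]: print(onz(*B(*c),0.125))
```

```text
blue [0.4834 0.066  0.1035] [0.0013 0.0013]
yel [0.5379 0.0661 0.1028] [0.0006 0.0006]
red [0.5927 0.0659 0.1022] [0.0006 0.0006]
lidFarRight [ 0.6293 -0.2047  0.2229] [0.0005 0.0005]
lidFarLeft [0.6308 0.0183 0.2236] [0. 0.]
lidNearLeft [0.4271 0.0191 0.1151] [0.0028 0.0028]
ribA [ 0.5599 -0.1144  0.2381] [0.0022 0.0022]
ribB [ 0.5432 -0.0553  0.2468] [0.0158 0.0158]
module far-left top corner [0.6215 0.0995 0.0758] [0.0021 0.0021]
0.10933379585033615 179.95688015182898
[ 0.66940882 -0.10541471  0.125     ]
[ 0.6707954  -0.06365801  0.125     ]
[ 0.70418941 -0.06510491  0.125     ]
[ 0.7046827  -0.10437921  0.125     ]
[ 0.69635042 -0.06168187  0.125     ]
[ 0.69469681 -0.09054996  0.125     ]
[ 0.66078796 -0.08321922  0.125     ]
```

```bash
cat >> h.py <<'E'
def lidpts(cx,cy,th,phi,yaw=0):
    """dict of world points"""
    c,s=np.cos(th),np.sin(th); ex=np.array([c,0,s]);ez=np.array([-s,0,c]);ey=np.array([0,1.,0])
    H=np.array([-.110,0,.112]); L=lambda x,y,z:H+ex*x+ey*y+ez*z
    a=np.array([np.sin(phi),-np.cos(phi)]); p=np.array([-a[1],a[0]])
    Q=lambda u,v,z:L(.160+u*a[0]+v*p[0],u*a[1]+v*p[1],z)
    d={"ft":[L(.232,-.112,.008),L(.232,.112,.008),L(0,.112,.008),L(0,-.112,.008)],
       "rib":[Q(.035,.008,.047),Q(.035,-.008,.047),Q(-.035,-.008,.047),Q(-.035,.008,.047)],
       "ribfoot":[Q(.035,.008,.015),Q(.035,-.008,.015),Q(-.035,-.008,.015),Q(-.035,.008,.015)],
       "disc":[Q(.034*np.cos(t),.034*np.sin(t),.016) for t in np.linspace(0,6.28,20)],
       "arm":[Q(.03,.013,.016),Q(.097,.013,.016),Q(.097,-.013,.016),Q(.03,-.013,.016)],
       "keep":[np.array([x,y,.125]) for x,y in [(.128,-.02),(.162,-.02),(.162,.02),(.128,.02)]],
       "wall":[np.array([x,y,.08]) for x,y in [(-.107,-.107),(.107,-.107),(.107,.107),(-.107,.107)]],
       "mod":[np.array([x,y,.085]) for x,y in [(-.09,.116),(.09,.116),(.09,.194),(-.09,.194)]],
       "grip":[Q(0,0,.038)]}
    C,S=np.cos(yaw),np.sin(yaw);R=np.array([[C,-S,0],[S,C,0],[0,0,1]])
    return {k:np.array(v)@R.T+np.array([cx,cy,0]) for k,v in d.items()}
def overlay(tag,d,x0,y0,w,h,s,out):
    f=load(tag);im=f["frame"][y0:y0+h,x0:x0+w,::-1]
    im=cv2.convertScaleAbs(cv2.resize(im,None,fx=s,fy=s,interpolation=cv2.INTER_CUBIC),alpha=1.5)
    for i,(k,v) in enumerate(d.items()):
        q=((proj(f,v)-[x0,y0]+.5)*s).round().astype(np.int32)
        cv2.polylines(im,[q.reshape(-1,1,2)],True,[(0,255,255),(255,255,0),(255,0,255),(0,255,0)][i%4],1)
    cv2.imwrite(f"pics/{out}.png",im)
E
python3 - <<'E'
from h import *
d=lidpts(.537,-.090,.464,0.0)
print(d["grip"])
overlay("scene0",d,95,105,200,145,4,"ov1")
overlay("side0",d,190,100,150,150,4,"ov2")
E
```

```text
[[ 0.55307703 -0.09        0.21758684]]
```

View pics/ov1.png

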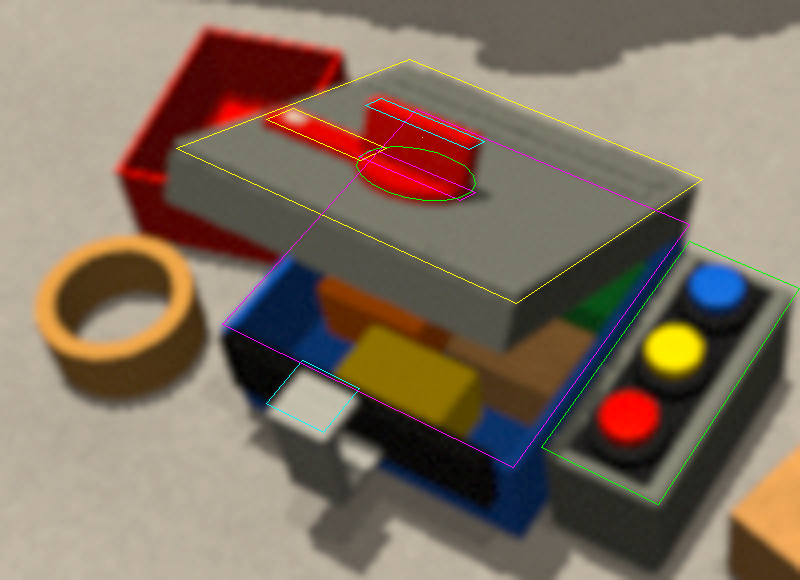

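View pics/ov2.png

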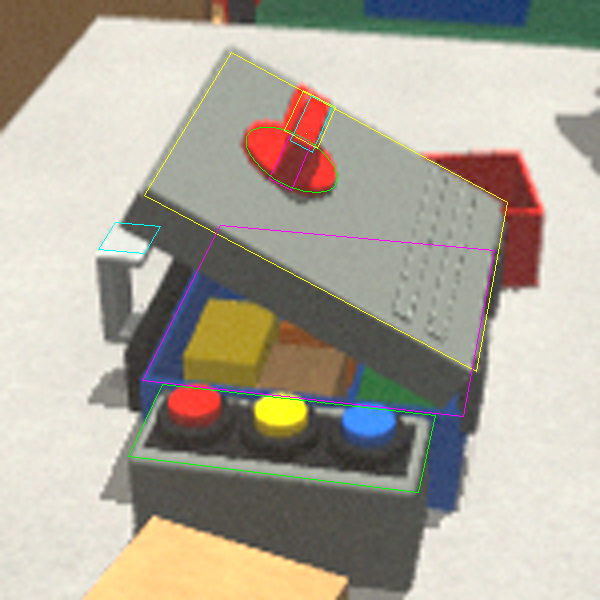

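```bash
cat >> h.py <<'E'
from scipy.spatial.transform import Rotation as Ro
def rot_tool(tilt,jaw):
    """tool y = (sin tilt,0,-cos tilt) ; jaw z axis turned 'jaw' rad anticlockwise about the lid normal from lid's x"""
    ex=np.array([np.cos(tilt),0,np.sin(tilt)]);n=np.array([-np.sin(tilt),0,np.cos(tilt)]);ey=np.array([0,1.,0])
    z=ex*np.cos(jaw)+ey*np.sin(jaw); y=-n; x=np.cross(y,z); return np.c_[x,y,z]
def plan(p1,R1,n,w,p0=None,R0=None):
    from rig import env
    s=env.state(); p0=s["eef_pos"] if p0 is None else p0; R0=s["ee_rot"] if R0 is None else R0
    rv=Ro.from_matrix(R0.T@R1).as_rotvec(); R=R0;p=np.array(p0);out=[]
    for i in range(n):
        Rn=R0@Ro.from_rotvec(rv*(i+1)/n).as_matrix(); pn=p0+(np.array(p1)-p0)*(i+1)/n
        r=[w,*np.round(R.T@(pn-p)*1000,1),*np.round(np.degrees(Ro.from_matrix(R.T@Rn).as_rotvec()),2)]
        R=R@Ro.from_rotvec(np.radians(r[4:])).as_matrix(); p=p+Rn@np.zeros(3)+ (R@np.zeros(3)) + (R0@np.zeros(3)) + (pn-p)
        print(",".join("%g"%float(v) for v in r))
E
python3 - <<'E'
from h import *
plan([.50,-.09,.36],rot_tool(.464,0),20,85)
E
```

```text
85,-21.1,-7,-22.1,1.18,-3.26,0.77
85,-22.4,-7.2,-20.7,1.18,-3.26,0.77
85,-23.7,-7.3,-19.3,1.18,-3.26,0.76
85,-24.8,-7.4,-17.7,1.18,-3.26,0.77
85,-25.9,-7.4,-16.1,1.18,-3.27,0.77
85,-26.9,-7.3,-14.5,1.18,-3.26,0.77
85,-27.7,-7.2,-12.8,1.18,-3.26,0.76
85,-28.5,-7.1,-11,1.18,-3.26,0.77
85,-29.2,-6.9,-9.2,1.18,-3.26,0.77
85,-29.7,-6.7,-7.4,1.18,-3.26,0.77
85,-30.2,-6.4,-5.6,1.18,-3.26,0.76
85,-30.6,-6.1,-3.7,1.18,-3.26,0.77
85,-30.8,-5.8,-1.9,1.18,-3.27,0.77
85,-30.9,-5.4,0,1.18,-3.26,0.77
85,-30.9,-5,1.9,1.18,-3.26,0.76
85,-30.8,-4.5,3.7,1.19,-3.26,0.77
85,-30.6,-4,5.6,1.18,-3.26,0.77
85,-30.3,-3.4,7.4,1.18,-3.26,0.77
85,-29.9,-2.9,9.2,1.18,-3.26,0.77
85,-29.3,-2.2,10.9,1.18,-3.26,0.76
```

```bash
python3 -m pendant '[85,-21,-7,-22,1.2,-3.3,0.8, 85,-22,-7,-21,1.2,-3.3,0.8, 85,-24,-7,-19,1.2,-3.3,0.8, 85,-25,-7,-18,1.2,-3.3,0.8, 85,-26,-7,-16,1.2,-3.3,0.8, 85,-27,-7,-14,1.2,-3.3,0.8, 85,-28,-7,-13,1.2,-3.3,0.8, 85,-28,-7,-11,1.2,-3.3,0.8]'; python3 -m pendant '[85,-29,-7,-9,1.2,-3.3,0.8, 85,-30,-7,-7,1.2,-3.3,0.8, 85,-30,-6,-6,1.2,-3.3,0.8, 85,-31,-6,-4,1.2,-3.3,0.8, 85,-31,-6,-2,1.2,-3.3,0.8, 85,-31,-5,0,1.2,-3.3,0.8]'
python3 - <<'E'
from h import *
from rig import env
print(env.state()["qpos"])
plan([.50,-.09,.36],rot_tool(.464,0),6,85)
E
```

```text
time: 0.82
eef_pos: [0.3736, -0.4332, 0.2739]
ee_rot: [[-0.633, 0.188, 0.751], [-0.771, -0.066, -0.634], [-0.069, -0.98, 0.186]]
contact_force: [1.0, -0.2, -0.4]
grip_width: 0.0854
time: 1.32
eef_pos: [0.4352, -0.2601, 0.3164]
ee_rot: [[-0.326, 0.332, 0.885], [-0.944, -0.055, -0.326], [-0.06, -0.942, 0.331]]
contact_force: [-0.1, 1.4, 0.8]
grip_width: 0.0851
[ 0.86202134  0.09337419 -0.36165564  2.17531906 -0.15247018  0.55978498
  0.28096191]
85,-30.7,-4.8,2.7,1.09,-3.14,0.72
85,-30.6,-4.4,4.5,1.1,-3.15,0.71
85,-30.3,-3.9,6.2,1.09,-3.14,0.72
85,-30,-3.4,8,1.09,-3.14,0.72
85,-29.5,-2.8,9.7,1.09,-3.15,0.71
85,-29,-2.3,11.3,1.1,-3.14,0.72
```

```bash
python3 -m pendant '[85,-31,-5,3,1.1,-3.1,0.7, 85,-31,-4,5,1.1,-3.1,0.7, 85,-30,-4,6,1.1,-3.2,0.7, 85,-30,-3,8,1.1,-3.2,0.7, 85,-30,-3,10,1.1,-3.2,0.7, 85,-29,-2,11,1.1,-3.2,0.7, 85,0,0,0,0,0,0]'
python3 - <<'E'
from h import *
from rig import env
grab("wrist","w1")
print(env.state()["qpos"])
plan([.5159,-.09,.292],rot_tool(.464,0),3,60)
E
```

```text
time: 1.9
eef_pos: [0.5032, -0.0854, 0.3612]
ee_rot: [[0.009, 0.451, 0.893], [-1.0, 0.002, 0.009], [0.003, -0.893, 0.451]]
contact_force: [-0.5, 0.5, 0.5]
grip_width: 0.0851
[ 6.72611128e-01  3.69304953e-04 -5.46605011e-01  2.19362657e+00
 -1.19087526e-01  4.88411595e-01  2.23559431e-01]
60,0.6,22.4,-6.2,-0.03,0.1,0.01
60,0.6,22.4,-6.2,-0.02,0.11,0.01
60,0.6,22.4,-6.1,-0.03,0.1,0.01
```

View pics/w1.png

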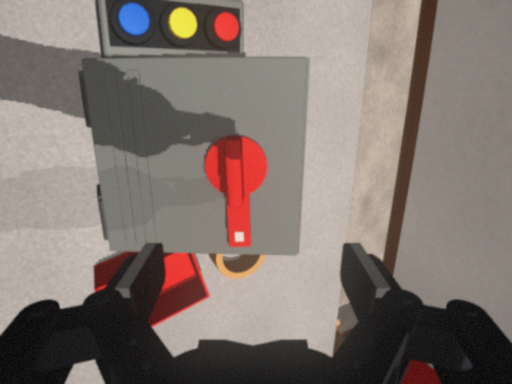

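Run:
```python
from h import *
d=lidpts(.537,-.090,.464,0.0)
overlay("w1",d,80,0,240,270,2,"ov3")
```

```text
(no output)
```

View pics/ov3.png

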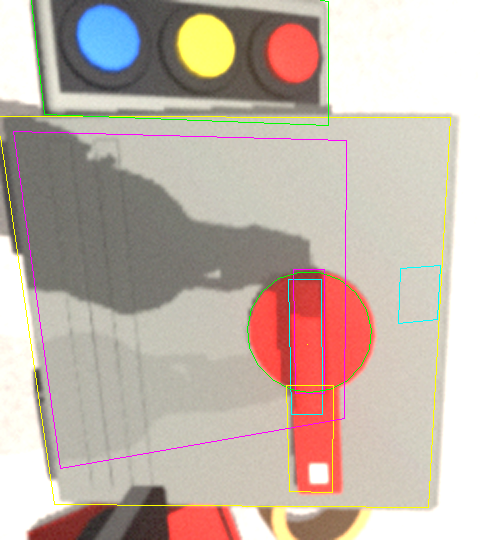

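Run:
```python
from h import *
W,A,B=load("w1"),load("scene0"),load("side0")
ow=lambda x,y:(80+x/2-.25,y/2-.25); oa=lambda x,y:(95+x/4-.4,105+y/4-.4); ob=lambda x,y:(190+x/4-.4,100+y/4-.4)
obs={0:[("FR",ow(437,507)),("FL",ow(459,116)),("b",ow(108,37)),("y",ow(206,45)),("r",ow(293,53)),("disc",ow(311,332)),("tA",ow(300,492)),("tB",ow(341,492))],
1:[("FR",oa(172,142)),("FL",oa(510,297)),("NL",oa(694,188)),("b",oa(717,286)),("y",oa(674,348)),("r",oa(628,415)),("tA",oa(263,122))],
2:[("FR",ob(232,49)),("FL",ob(143,190)),("NL",ob(472,368)),("b",ob(368,420)),("y",ob(280,411)),("r",ob(194,402)),("disc",ob(291,157))]}
cams=[W,A,B]
def pts(x):
    cx,cy,th,phi,yaw,kz,kx=x[:7]; d=lidpts(cx,cy,th,phi,yaw); C,S=np.cos(yaw),np.sin(yaw)
    k=lambda dx:np.array([cx+C*(dx+kx)-S*.155,cy+S*(dx+kx)+C*.155,kz])
    return {"FR":d["ft"][0],"FL":d["ft"][1],"NL":d["ft"][2],"b":k(-.055),"y":k(0),"r":k(.055),"disc":d["disc"][:-1].mean(0),"tA":d["arm"][2],"tB":d["arm"][1]}
def res(x,full=False):
    p=pts(x);r=[]
    for i in range(3):
        off=x[7+2*i:9+2*i]; r+=list(off/1.5)
        for n,o in obs[i]: r+=list(proj(cams[i],p[n])[0]+off-np.array(o))
    return np.array(r)
s=least_squares(res,[.537,-.09,.464,0.04,0,.103,0]+[0]*6,loss="soft_l1")
x=s.x;print(np.round(x,4)); print(np.round(s.fun,1))
d=lidpts(*x[:5]);print(d["grip"])
```

```text
[ 0.5415 -0.0898  0.4912  0.0343  0.0008  0.1056 -0.0026 -0.1047 -0.4468
 -0.4501  0.5538  0.4372  0.6309]
[-0.1 -0.3 -1.3  1.1 -0.6 -0.8  0.1  0.   0.1  0.1 -0.   0.   1.7  0.3
 -0.3 -0.1  1.1 -0.3 -0.3  0.4 -0.4  0.8  0.6  0.7  0.8 -0.6 -0.5 -0.1
 -0.6  0.1 -0.6  0.1  5.3 -3.1  0.3  0.4 -0.4 -0.5 -0.1 -0.2 -0.5  1.2
  0.4  0.2  0.4 -0.1  0.4 -0.3 -0.4 -0.3]
[[ 0.55468369 -0.08975578  0.22097686]]
```

Run:
```python
from h import *
plan([.5517,-.0898,.2239],rot_tool(.48,0.03),5,50)
```

```text
50,0.3,28.8,-3.4,0.17,-0.28,0
50,0.3,28.8,-3.5,0.17,-0.28,0
50,0.3,28.8,-3.6,0.17,-0.28,0.01
50,0.3,28.8,-3.7,0.16,-0.28,-0
50,0.2,28.8,-3.8,0.17,-0.28,0
```

```bash
python3 -m pendant '[50,0.3,29,-7,0.2,-0.3,0, 50,0.3,29,-7,0.2,-0.3,0, 50,0.3,29,-3.5,0.2,-0.3,0, 50,0,0,0,0,0,0]'
python3 - <<'E'
from h import *
grab("wrist","w2"); grab("side","s2")
plan([.5517,-.0898,.2239],rot_tool(.48,0.03),2,50)
crop("s2",190,60,150,150,4,"s2c")
d=lidpts(.5415,-.0898,.4912,.034)
overlay("w2",d,80,0,260,300,2,"ov4")
E
```

```text
time: 2.28
eef_pos: [0.5222, -0.093, 0.2683]
ee_rot: [[0.012, 0.447, 0.894], [-1.0, -0.0, 0.014], [0.006, -0.894, 0.447]]
contact_force: [-1.0, -0.6, -0.9]
grip_width: 0.0495
50,-1.6,28.1,1.1,0.25,-0.45,0.05
50,-1.6,28.1,0.9,0.26,-0.44,0.05
```

View pics/ov4.png

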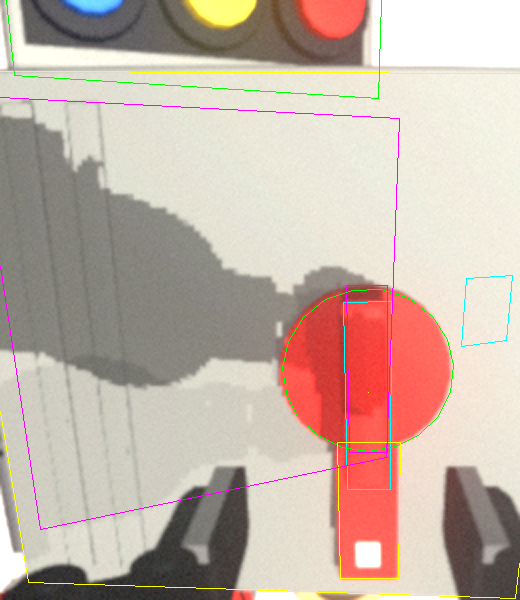

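View pics/s2c.png

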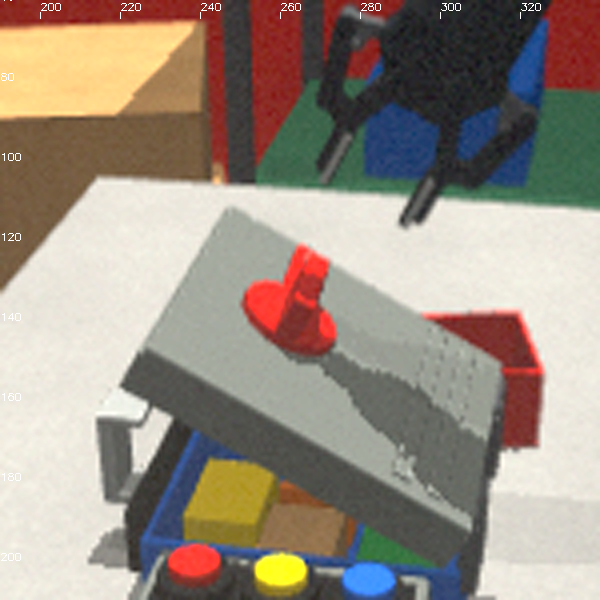

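```bash
python3 -m pendant '[50,-1.6,28,1,0.25,-0.45,0, 50,-1.6,28,1,0.25,-0.45,0, 50,0,0,0,0,0,0, 50,0,0,0,0,0,0]'
python3 - <<'E'
from h import *
grab("wrist","w3"); grab("side","s3")
plan([.5517,-.0898,.2239],rot_tool(.48,0.03),1,50)
crop("s3",190,60,150,150,4,"s3c")
E
```

```text
time: 2.72
eef_pos: [0.5531, -0.0892, 0.226]
ee_rot: [[0.027, 0.465, 0.885], [-0.999, -0.003, 0.032], [0.017, -0.885, 0.464]]
contact_force: [-1.0, 0.3, 0.5]
grip_width: 0.05
50,-0,2.3,-2.7,-0.32,0.04,0.19
```

View pics/w3.png

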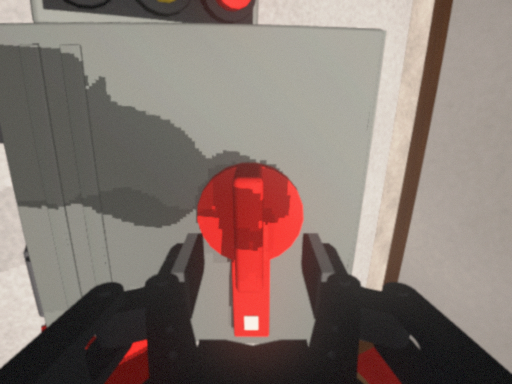

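View pics/s3c.png

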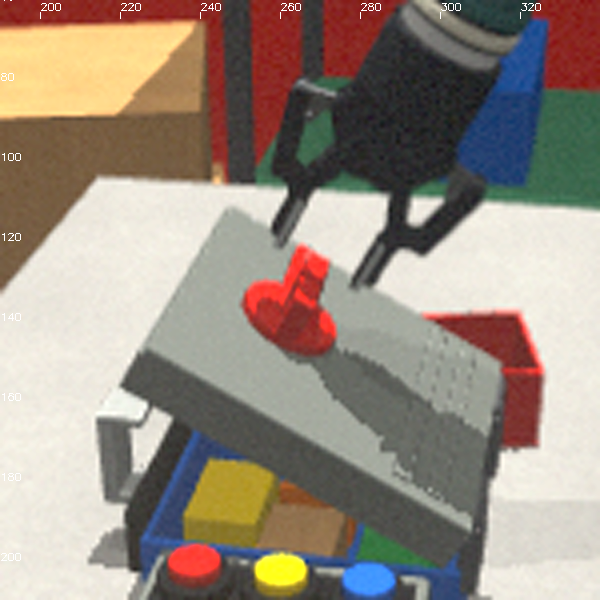

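Run:
```python
from h import *
from rig import env
s=env.state();f=load("s3");w=load("w3")
p=s["eef_pos"];R=s["ee_rot"]
d=lidpts(.5415,-.0898,.4912,.034)
for n,t in [("tcp",p)]+[(f"tip{y}{z}",p+R@np.array([0,y/1000,z/1000])) for y in (12,22) for z in (-25,25)]+[("grip",d["grip"][0])]+[("rib",q) for q in d["rib"]]:
    print(n,((proj(f,t)[0]-[190,60])*4).round(),proj(w,t)[0].round())
```

```text
tcp [304. 278.] [253. 237.]
tip12-25 [328. 310.] [211. 227.]
tip1225 [262. 274.] [296. 227.]
tip22-25 [322. 321.] [213. 220.]
tip2225 [256. 286.] [294. 220.]
grip [301. 286.] [251. 232.]
rib [306. 247.] [265. 292.]
rib [326. 259.] [237. 292.]
rib [309. 306.] [235. 178.]
rib [287. 294.] [266. 178.]
```

```bash
python3 - <<'E'
from h import *
from rig import env
s=env.state();f=load("s3");w=load("w3")
p=s["eef_pos"];R=s["ee_rot"]
for a,b in [((311,236),(282,243)),((196,236),(357,285))]:
    x,e=tri([(w,*a),(f,190+b[0]/4,60+b[1]/4)]);print(x.round(4),e,(R.T@(x-p)*1000).round(1))
E
python3 - <<'E'
from h import *
crop("w3",150,140,220,200,3,"w3c")
E
```

```text
[ 0.5654 -0.0767  0.2583] [0.0016382629536924869, 0.0016382629536925003] [-12.2 -21.8  25.8]
[ 0.5175 -0.0807  0.2301] [0.001720186239238436, 0.0017201862392383692] [ -9.9 -19.1 -29.7]
```

View pics/w3c.png

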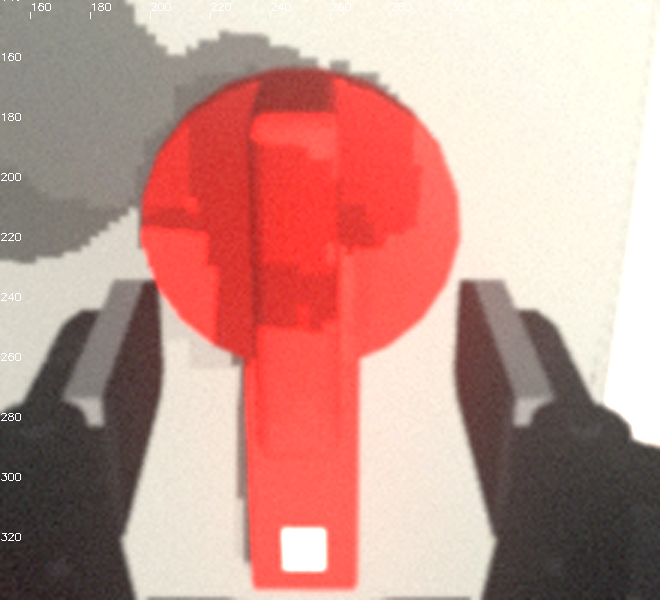

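Run:
```python
from h import *
from rig import env
s=env.state();f=load("s3");w=load("w3")
p=s["eef_pos"];R=s["ee_rot"];print(s["grip_width"])
for y in (-20,-10,0,10,20):
  for z in (-25,25):
    t=p+R@np.array([-11,y,z])/1000
    print(y,z,((proj(f,t)[0]-[190,60])*4).round(),((proj(w,t)[0]-[150,140])*3).round())
Rw=w["orientation"];print((R.T@(w["origin"]-p)*1000).round(1)); print((R.T@Rw).round(3))
f0=load("wrist0")
```

```text
0.049992802475303695
-20 -25 [348. 280.] [155. 285.]
-20 25 [281. 243.] [466. 286.]
-10 -25 [341. 292.] [164. 259.]
-10 25 [274. 255.] [456. 259.]
0 -25 [334. 304.] [173. 235.]
0 25 [267. 267.] [448. 235.]
10 -25 [327. 315.] [180. 214.]
10 25 [260. 279.] [441. 214.]
20 -25 [320. 327.] [187. 194.]
20 25 [254. 291.] [434. 195.]
[ -79.7 -154.4   -0.2]
[[-0.001  0.951  0.308]
 [ 0.003 -0.308  0.951]
 [ 1.     0.002 -0.002]]
```

```bash
python3 -m pendant '[50,0,10,-2,0,0,0, 50,0,10,0,0,0,0, 50,0,0,0,0,0,0, 50,0,0,0,0,0,0]'
python3 - <<'E'
from h import *
from rig import env
grab("wrist","w4"); grab("side","s4")
crop("s4",190,60,150,150,4,"s4c");crop("w4",150,140,220,200,3,"w4c")
s=env.state();f=load("s4");w=load("w4")
p=s["eef_pos"];R=s["ee_rot"];print(s["grip_width"],p)
for y in (-20,-10,0,10,20):
  for z in (-25,25):
    t=p+R@np.array([-11,y,z])/1000
    print(y,z,((proj(f,t)[0]-[190,60])*4).round(),((proj(w,t)[0]-[150,140])*3).round())
E
```

```text
time: 3.15
eef_pos: [0.5588, -0.0906, 0.2113]
ee_rot: [[0.025, 0.465, 0.885], [-1.0, -0.004, 0.03], [0.017, -0.885, 0.465]]
contact_force: [-0.5, 0.8, 0.0]
grip_width: 0.0496
0.05021196771046725 [ 0.55882251 -0.09046022  0.2110877 ]
-20 -25 [340. 302.] [153. 279.]
-20 25 [272. 265.] [461. 279.]
-10 -25 [333. 313.] [162. 252.]
-10 25 [266. 277.] [452. 253.]
0 -25 [326. 325.] [170. 229.]
0 25 [259. 289.] [444. 229.]
10 -25 [319. 336.] [177. 208.]
10 25 [253. 300.] [437. 208.]
20 -25 [312. 347.] [184. 189.]
20 25 [246. 312.] [430. 190.]
```

View pics/s4c.png

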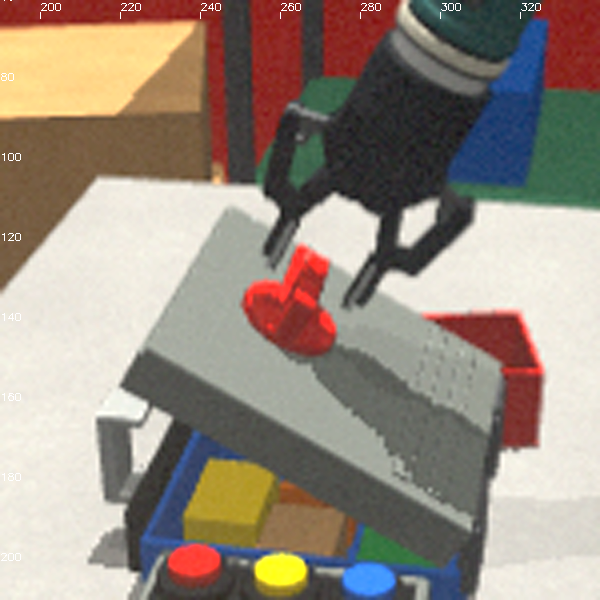

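View pics/w4c.png

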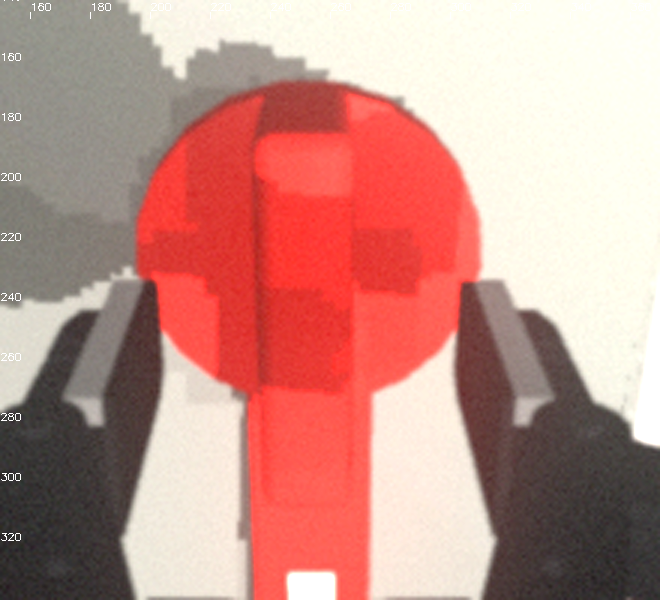

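```bash
cat >> h.py <<'E'
def lidcoord(P,cx=.5415,cy=-.0898,th=.4912):
    c,s=np.cos(th),np.sin(th);v=np.array(P)-np.array([cx-.11,cy,.112]);return np.array([v[0]*c+v[2]*s,v[1],-v[0]*s+v[2]*c])*1000
E
python3 - <<'E'
from h import *
from rig import env
s=env.state();p=s["eef_pos"];R=s["ee_rot"]
for y in (0,-19,22): print(y,lidcoord(p+R@np.array([0,y/1000,0])))
E
```

```text
0 [159.00696328  -0.66021513  27.31628102]
-19 [159.14747198  -0.59235096  46.31564027]
22 [158.84426899  -0.73879469   5.31702295]
```

```bash
python3 -m pendant '[50,-1,10,0.5,0,0,0, 50,0,10,0.5,0,0,0, 50,0,0,0,0,0,0, 30,0,0,0,0,0,0, 30,0,0,0,0,0,0, 30,0,0,0,0,0,0, 30,0,0,0,0,0,0]'
python3 - <<'E'
from h import *
from rig import env
grab("wrist","w5"); grab("side","s5")
crop("s5",190,60,150,150,4,"s5c");crop("w5",150,140,220,200,3,"w5c")
s=env.state();f=load("s5");w=load("w5")
p=s["eef_pos"];R=s["ee_rot"];print(s["grip_width"],lidcoord(p))
for y in (-30,-20,-10,0,10):
  for z in (-15,15):
    t=p+R@np.array([-11,y,z])/1000
    print(y,z,((proj(f,t)[0]-[190,60])*4).round(),((proj(w,t)[0]-[150,140])*3).round())
E
```

```text
time: 3.83
eef_pos: [0.5639, -0.0898, 0.2]
ee_rot: [[0.026, 0.462, 0.886], [-1.0, -0.004, 0.031], [0.018, -0.887, 0.462]]
contact_force: [0.6, 0.3, 0.4]
grip_width: 0.0299
0.029882979016350026 [158.2521727    0.16187747  14.98582732]
-30 -15 [325. 298.] [208. 309.]
-30 15 [285. 276.] [406. 309.]
-20 -15 [318. 310.] [215. 279.]
-20 15 [278. 288.] [400. 279.]
-10 -15 [311. 321.] [220. 253.]
-10 15 [271. 300.] [394. 253.]
0 -15 [305. 332.] [225. 229.]
0 15 [265. 311.] [390. 229.]
10 -15 [298. 344.] [229. 208.]
10 15 [258. 323.] [385. 208.]
```

View pics/s5c.png

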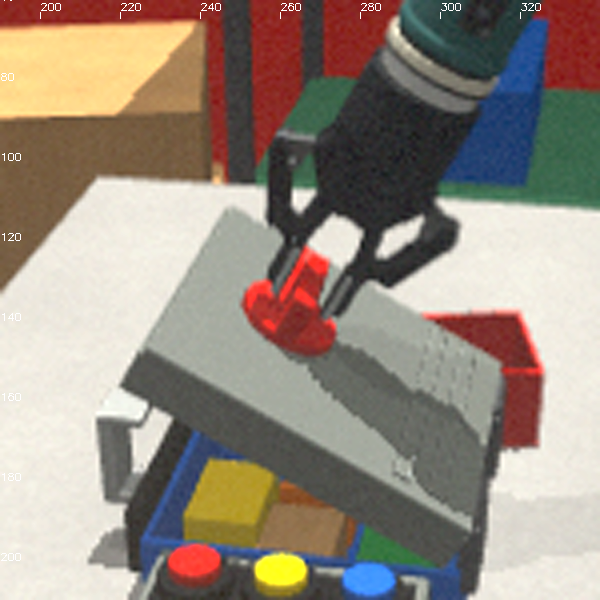

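View pics/w5c.png

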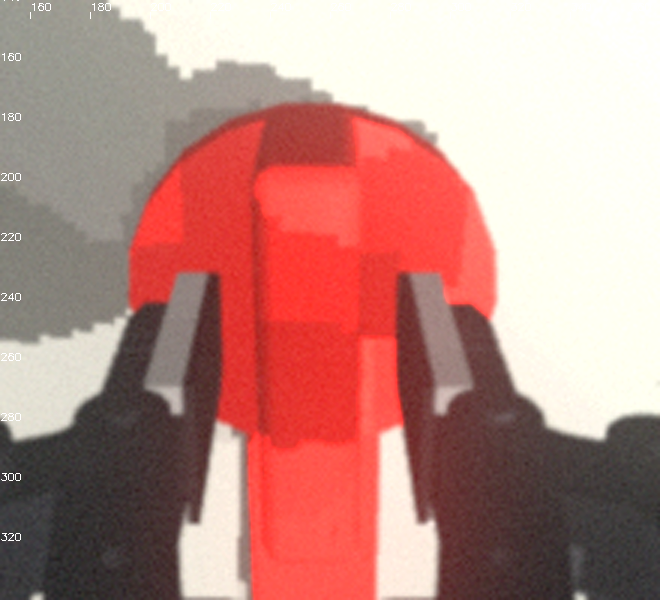

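```bash
python3 -m pendant '[30,0,9,0,0,0,0, 30,0,0,0,0,0,0, 30,0,0,0,0,0,0]'
python3 - <<'E'
from h import *
from rig import env
s=env.state();print(lidcoord(s["eef_pos"]),s["contact_force"])
E
```

```text
time: 4.18
eef_pos: [0.5668, -0.0898, 0.1936]
ee_rot: [[0.026, 0.461, 0.887], [-0.999, -0.004, 0.032], [0.019, -0.887, 0.46]]
contact_force: [0.3, -0.7, 1.0]
grip_width: 0.0298
[1.57764568e+02 4.55845463e-02 8.13453372e+00] [ 0.30853878 -0.66997086  0.97442996]
```

```bash
python3 -m pendant '[30,0,3,0,0,0,0, 10,0,0,0,0,0,0, 10,0,0,0,0,0,0, 10,0,0,0,0,0,0, 10,0,0,0,0,0,0, 10,0,0,0,0,0,0]' 50
python3 - <<'E'
from h import *
from rig import env
s=env.state();print(lidcoord(s["eef_pos"]),s["contact_force"])
grab("wrist","w6"); crop("w6",150,140,220,200,3,"w6c")
E
```

```text
time: 4.68
eef_pos: [0.5691, -0.0898, 0.1917]
ee_rot: [[0.026, 0.463, 0.886], [-0.999, -0.004, 0.032], [0.019, -0.887, 0.462]]
contact_force: [2.7, -0.8, 0.0]
grip_width: 0.0155
[ 1.58923027e+02 -1.24678629e-02  5.39729674e+00] [ 2.70416773 -0.81289714  0.0334086 ]
```

View pics/w6c.png

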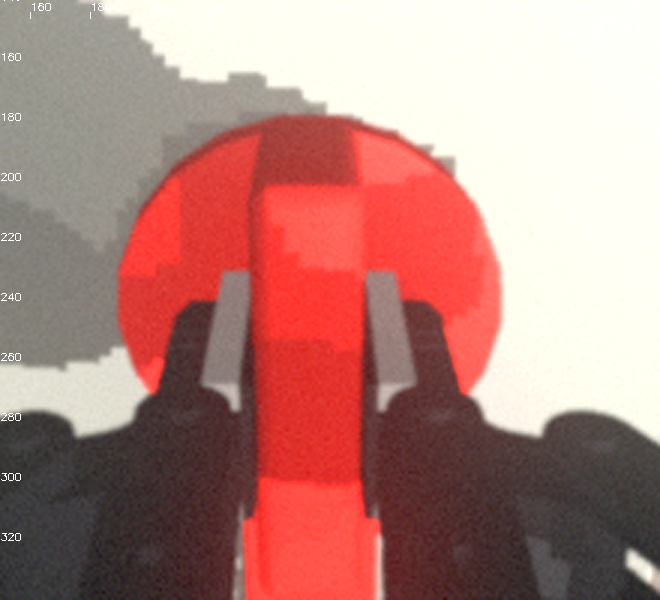

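```bash
python3 -m pendant '[10,0,8.3,-0.2,-3,0,0, 10,0,8.3,-0.2,-3,0,0, 10,0,8.3,-0.2,-3,0,0, 10,0,0,0,0,0,0]'
python3 - <<'E'
from h import *
from rig import env
s=env.state();p=s["eef_pos"];print(lidcoord(p),s["contact_force"],s["wrist_torque"])
v=p-np.array([.4315,-.0898,.112]);print(np.hypot(v[0],v[2]),np.degrees(np.arctan2(v[2],v[0])),"tilt",np.degrees(np.arcsin(s["ee_rot"][0,1])))
E
```

```text
time: 5.07
eef_pos: [0.5801, -0.0898, 0.169]
ee_rot: [[0.025, 0.328, 0.944], [-1.0, -0.008, 0.029], [0.017, -0.945, 0.328]]
contact_force: [2.5, 1.3, 3.2]
grip_width: 0.0148
[ 1.57920544e+02 -4.08420849e-03 -1.97827303e+01] [2.51002792 1.25015106 3.24531485] [ 0.2305515  -0.11715568  0.21555328]
0.1591548132379511 21.003430710262347 tilt 19.15388787979986
```

```bash
python3 -m pendant '[10,0,8.3,-0.2,-3,0,0, 10,0,8.3,-0.2,-3,0,0, 10,0,8.3,-0.2,-3,0,0, 10,0,8.3,-0.2,-3,0,0, 10,0,0,0,0,0,0, 10,0,0,0,0,0,0]'
cat >> h.py <<'E'
def st():
    from rig import env
    s=env.state();p=s["eef_pos"];v=p-np.array([.4315,-.0898,.112])
    print("t%.2f r%.1f ang %.2f tilt %.2f y %.4f F %s T %s w%.1f"%(s["time"],1000*np.hypot(v[0],v[2]),np.degrees(np.arctan2(v[2],v[0]))-1.95,np.degrees(np.arcsin(s["ee_rot"][0,1])),p[1],s["contact_force"].round(1),s["wrist_torque"].round(2),1000*s["grip_width"]))
E
python3 -c "
from h import *
st();grab('side','s7');crop('s7',190,60,150,150,4,'s7c')"
```

```text
time: 5.57
eef_pos: [0.5884, -0.0898, 0.1379]
ee_rot: [[0.026, 0.131, 0.991], [-0.999, -0.016, 0.028], [0.019, -0.991, 0.131]]
contact_force: [4.0, 1.3, 6.7]
grip_width: 0.0153
t5.57 r159.0 ang 7.41 tilt 7.53 y -0.0898 F [4.  1.3 6.7] T [ 0.61 -0.73  0.12] w15.3
```

View pics/s7c.png

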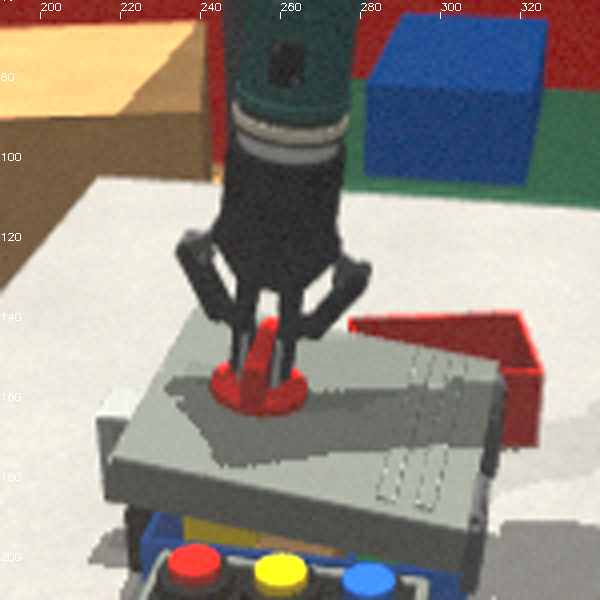

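```bash
S='import h;h.st()'; python3 -m pendant '[10,0,2.8,0,-1,0,0, 10,0,2.8,0,-1,0,0, 10,0,2.8,0,-1,0,0, 10,0,0,0,0,0,0]'|grep zz; python3 -c "$S"; python3 -m pendant '[10,0,2.8,0,-1,0,0, 10,0,0,0,0,0,0]'|grep zz;  python3 -c "$S"; python3 -m pendant '[10,0,2.8,0,-1,0,0,10,0,0,0,0,0,0]'|grep zz; python3 -c "$S"
```

```text
t5.95 r159.0 ang 4.56 tilt 4.59 y -0.0899 F [4.4 1.3 5.7] T [ 0.72 -0.83  0.17] w15.3
t6.12 r159.0 ang 3.60 tilt 3.62 y -0.0898 F [4.3 1.3 5.5] T [ 0.7 -0.9  0.1] w15.0
t6.28 r159.0 ang 2.61 tilt 2.63 y -0.0899 F [4.1 0.6 4.3] T [ 0.73 -0.86  0.13] w15.4
```

```bash
S='import h;h.st()'; python3 -m pendant '[10,0,1.4,0,-0.5,0,0, 10,0,0,0,0,0,0]'|grep zz; python3 -c "$S"; python3 -m pendant '[10,0,1.4,0,-0.5,0,0, 10,0,0,0,0,0,0]'|grep zz;  python3 -c "$S"; python3 -m pendant '[10,0,1.4,0,-0.5,0,0,10,0,0,0,0,0,0]'|grep zz; python3 -c "$S"
```

```text
t6.45 r159.0 ang 2.16 tilt 2.17 y -0.0899 F [4.4 1.6 4.7] T [ 0.75 -0.87  0.14] w15.1
t6.62 r159.0 ang 1.68 tilt 1.68 y -0.0899 F [5.5 1.3 5.2] T [ 0.86 -0.93  0.16] w15.5
t6.78 r158.9 ang 1.18 tilt 1.18 y -0.0899 F [5.9 1.6 3.5] T [ 0.81 -0.94  0.09] w15.2
```

```bash
S='import h;h.st()'; python3 -m pendant '[10,0,1.4,0,-0.5,0,0, 10,0,0,0,0,0,0]'|grep zz; python3 -c "$S"; python3 -m pendant '[10,0,1.4,0,-0.5,0,0, 10,0,0,0,0,0,0]'|grep zz;  python3 -c "$S"; python3 -m pendant '[10,0,1.4,0,-0.5,0,0,10,0,0,0,0,0,0]'|grep zz; python3 -c "$S"
```

```text
t6.95 r158.9 ang 0.68 tilt 0.69 y -0.0899 F [5.7 1.9 5. ] T [ 0.85 -0.9   0.11] w15.2
t7.12 r158.9 ang 0.18 tilt 0.20 y -0.0899 F [5.3 1.7 5.3] T [ 0.91 -1.    0.12] w15.2
t7.28 r159.0 ang -0.32 tilt -0.30 y -0.0899 F [5.2 1.4 6.5] T [ 0.82 -1.01  0.06] w15.4
```

```bash
python3 -c "
from h import *
grab('side','s8');crop('s8',190,100,150,120,4,'s8c')"
```

```text
(no output)
```

View pics/s8c.png

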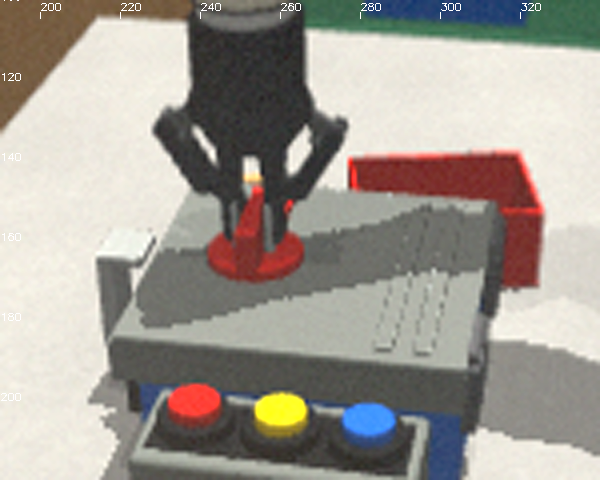

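```bash
S='import h;h.st()'; for i in 1; do python3 -m pendant '[10,0,1.4,0,-0.5,0,0, 10,0,0,0,0,0,0]'|grep zz; python3 -c "$S"; done; python3 -m pendant '[10,0,1.4,0,-0.5,0,0, 10,0,0,0,0,0,0]'|grep zz;  python3 -c "$S"; python3 -m pendant '[10,0,1.4,0,-0.5,0,0,10,0,0,0,0,0,0]'|grep zz; python3 -c "$S"
```

```text
t7.50 r158.9 ang -0.81 tilt -0.79 y -0.0899 F [4.8 1.3 6.7] T [ 0.89 -0.94  0.14] w15.2
t7.67 r158.9 ang -1.32 tilt -1.29 y -0.0899 F [5.1 1.6 6.2] T [ 0.89 -0.99  0.12] w15.2
t7.83 r158.9 ang -1.82 tilt -1.78 y -0.0900 F [5.2 2.3 7. ] T [ 0.86 -1.01  0.08] w14.9
```

```bash
S='import h;h.st()'; python3 -m pendant '[10,0,1.4,0,-0.5,0,0, 10,0,0,0,0,0,0]'|grep zz; python3 -c "$S";  python3 -m pendant '[10,0,1.4,0,-0.5,0,0, 10,0,0,0,0,0,0]'|grep zz;  python3 -c "$S"
```

```text
t8.00 r158.9 ang -2.31 tilt -2.27 y -0.0899 F [5.4 2.5 5.9] T [ 0.91 -0.97  0.09] w15.1
t8.17 r159.0 ang -2.82 tilt -2.76 y -0.0899 F [4.9 1.3 5.7] T [ 0.92 -1.1   0.04] w15.2
```

```bash
S='import h;h.st()'; python3 -m pendant '[10,0,1.4,0,-0.5,0,0, 10,0,0,0,0,0,0]'|grep zz; python3 -c "$S";  python3 -m pendant '[10,0,1.4,0,-0.5,0,0, 10,0,0,0,0,0,0]'|grep zz;  python3 -c "$S"; python3 -c "
from h import *
grab('scene','c9');crop('c9',95,105,200,145,4,'c9c')"
```

```text
t8.33 r158.9 ang -3.32 tilt -3.26 y -0.0899 F [5.5 2.  5.9] T [ 0.89 -0.98  0.07] w15.1
t8.50 r159.0 ang -3.82 tilt -3.75 y -0.0899 F [5.2 1.6 6.5] T [ 1.03 -1.03  0.04] w15.0
```

View pics/c9c.png

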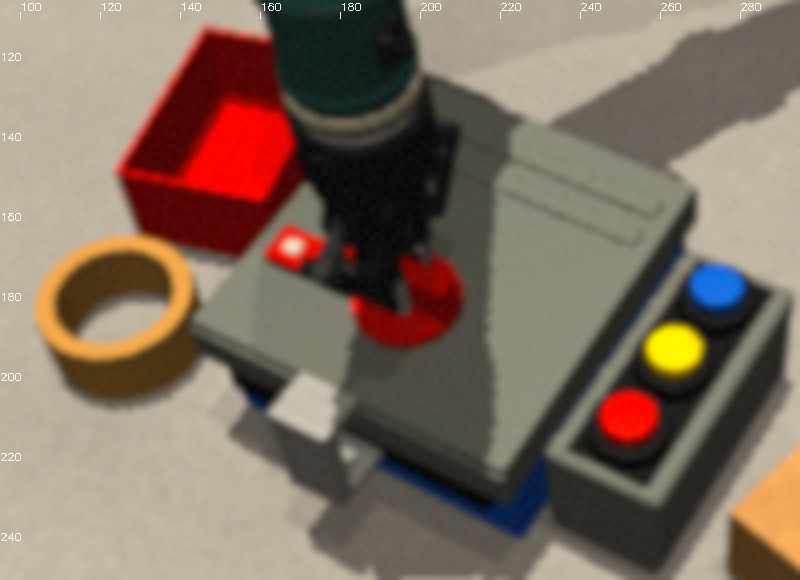

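Lid (grey, corner at about (145,187) in the scene view) is below the keeper roof level; the seat isn't felt yet. I go on in half-degree steps.

```bash
S='import h;h.st()'; python3 -m pendant '[10,0,1.4,0,-0.5,0,0, 10,0,0,0,0,0,0]'|grep zz; python3 -c "$S";  python3 -m pendant '[10,0,1.4,0,-0.5,0,0, 10,0,0,0,0,0,0]'|grep zz;  python3 -c "$S"
```

```text
t8.72 r158.9 ang -4.31 tilt -4.24 y -0.0899 F [6.5 1.8 7.6] T [ 1.   -1.03  0.05] w15.0
t8.88 r158.9 ang -4.55 tilt -4.75 y -0.0899 F [ 3.9  2.2 12.2] T [ 0.86 -0.84 -0.01] w15.1
```

```bash
S='import h;h.st()'; python3 -m pendant '[10,0,0,0,0,0,0]'|grep zz; python3 -c "$S"; python3 -m pendant '[10,0,0.7,0,0,0,0, 10,0,0,0,0,0,0]'|grep zz;  python3 -c "$S"
```

```text
t8.97 r158.9 ang -4.55 tilt -4.72 y -0.0899 F [ 4.3  1.1 11.3] T [ 0.89 -0.86 -0.04] w15.0
t9.13 r158.9 ang -4.56 tilt -4.71 y -0.0899 F [ 3.5  0.9 14.8] T [ 0.86 -0.6   0.02] w15.0
```

```bash
S='import h;h.st()
from rig import env
import numpy as np
s=env.state();R=s["ee_rot"];print("jaw",np.degrees(np.arctan2(R[1,2],R[0,2])),s["eef_pos"].round(4),s["qpos"].round(2),"y",R[:,1].round(3))'; echo "$S">st.py; python3 st.py; python3 -m pendant '[10,0,0,0,0,-6,0, 10,0,0,0,0,-6,0, 10,0,0,0,0,0,0]'|grep zz; python3 st.py; python3 -m pendant '[10,0,0,0,0,-6,0, 10,0,0,0,0,-6,0, 10,0,0,0,0,0,0]'|grep zz; python3 st.py
```

```text
t9.13 r158.9 ang -4.56 tilt -4.71 y -0.0899 F [ 3.5  0.9 14.8] T [ 0.86 -0.6   0.02] w15.0
jaw 1.3676885347259864 [ 0.5902 -0.0899  0.1048] [ 0.57  0.72 -0.75  1.91  0.66  0.87 -0.52] y [-0.082 -0.023 -0.996]
t9.38 r159.1 ang -4.58 tilt -4.69 y -0.0900 F [ 2.7  1.6 14.2] T [ 0.69 -0.71  0.01] w15.6
jaw 13.599261599152383 [ 0.5904 -0.09    0.1047] [ 0.6   0.74 -0.8   1.9   0.7   0.9  -0.35] y [-0.082 -0.022 -0.996]
t9.63 r159.3 ang -4.57 tilt -4.66 y -0.0899 F [ 3.7  1.5 13.9] T [ 0.64 -0.88  0.08] w15.4
jaw 25.65106319585355 [ 0.5906 -0.0899  0.1047] [ 0.63  0.76 -0.86  1.9   0.73  0.92 -0.17] y [-0.081 -0.022 -0.996]
```

```bash
python3 -m pendant '[10,0,0,0,0,-6,0, 10,0,0,0,0,-6,0, 10,0,0,0,0,-6,0, 10,0,0,0,0,0,0]'|grep zz; python3 st.py; python3 -m pendant '[10,0,0,0,0,-6,0, 10,0,0,0,0,-6,0,10,0,0,0,0,0,0]'|grep zz; python3 st.py; python3 -c "
from h import *
grab('scene','c10');crop('c10',95,105,200,145,4,'c10c')"
```

```text
t9.97 r159.4 ang -4.58 tilt -4.64 y -0.0898 F [ 4.1  0.9 14.1] T [ 0.61 -1.03  0.02] w15.2
jaw 43.702484197016325 [ 0.5907 -0.0898  0.1047] [ 0.67  0.8  -0.93  1.9   0.79  0.96  0.1 ] y [-0.081 -0.022 -0.996]
t10.22 r159.6 ang -4.57 tilt -4.62 y -0.0897 F [ 3.5  0.6 14.7] T [ 0.73 -1.09  0.07] w15.4
jaw 55.7164865440485 [ 0.5909 -0.0897  0.1047] [ 0.69  0.82 -0.98  1.9   0.82  0.99  0.28] y [-0.081 -0.021 -0.997]
```

View pics/c10c.png

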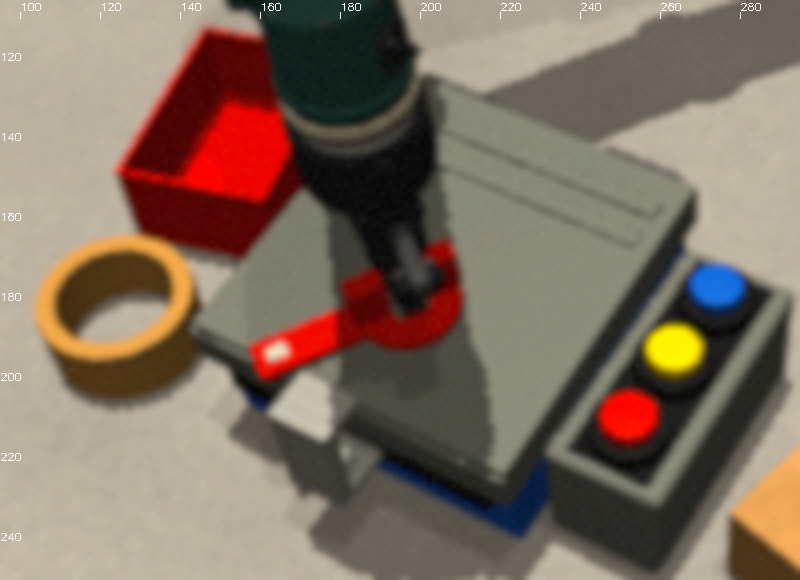

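```bash
python3 -m pendant '[10,0,0,0,0,-5,0, 10,0,0,0,0,-5,0, 10,0,0,0,0,0,0]'|grep zz; python3 st.py; python3 -m pendant '[10,0,0,0,0,-5,0, 10,0,0,0,0,-5,0,10,0,0,0,0,0,0]'|grep zz; python3 st.py; python3 -c "
from h import *
grab('scene','c11');crop('c11',95,105,200,145,4,'c11c')"
```

```text
t10.52 r159.6 ang -4.57 tilt -4.61 y -0.0896 F [ 3.3  1.  14.4] T [ 0.81 -1.11  0.07] w15.4
jaw 65.68146394796503 [ 0.591  -0.0896  0.1047] [ 0.71  0.84 -1.02  1.9   0.85  1.02  0.43] y [-0.08  -0.021 -0.997]
t10.77 r159.6 ang -4.57 tilt -4.60 y -0.0895 F [ 4.3  0.9 13.9] T [ 0.85 -1.22  0.05] w15.0
jaw 75.67014058012603 [ 0.591  -0.0895  0.1047] [ 0.73  0.86 -1.05  1.9   0.87  1.04  0.58] y [-0.08  -0.021 -0.997]
```

View pics/c11c.png

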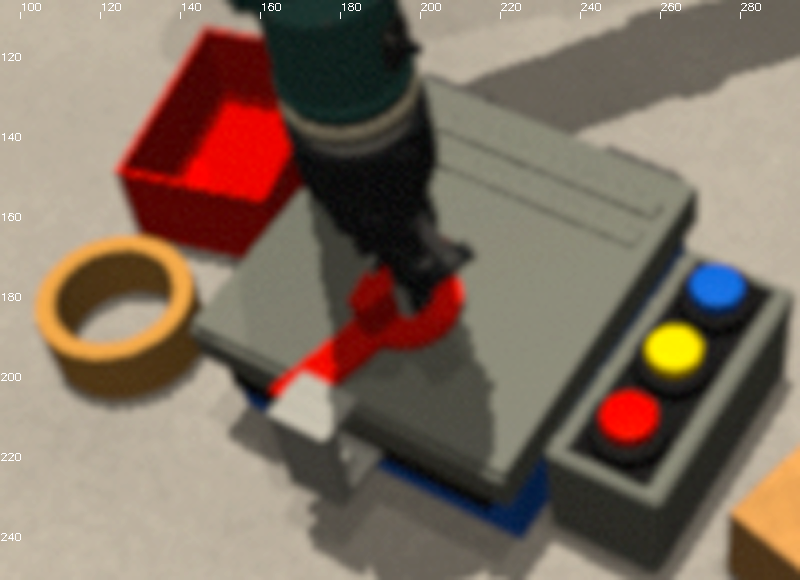

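```bash
python3 -m pendant '[10,0,0,0,0,-5,0, 10,0,0,0,0,-5,0, 10,0,0,0,0,0,0]'|grep zz; python3 st.py; python3 -m pendant '[10,0,0,0,0,-3,0, 10,0,0,0,0,0,0]'|grep zz; python3 st.py; python3 -m pendant '[10,0,0,0,0,-2,0,10,0,0,0,0,0,0]'|grep zz; python3 st.py
```

```text
t11.07 r159.6 ang -4.58 tilt -4.61 y -0.0893 F [ 4.8  0.9 13.7] T [ 0.86 -1.09  0.05] w15.0
jaw 85.64785139063227 [ 0.5909 -0.0893  0.1047] [ 0.75  0.88 -1.09  1.9   0.9   1.07  0.73] y [-0.08  -0.021 -0.997]
t11.23 r159.6 ang -4.58 tilt -4.61 y -0.0894 F [ 4.2  0.6 13.4] T [ 0.93 -1.13  0.02] w15.4
jaw 88.56123436687595 [ 0.5909 -0.0894  0.1047] [ 0.75  0.88 -1.1   1.9   0.91  1.08  0.78] y [-0.08  -0.021 -0.997]
t11.40 r159.5 ang -4.59 tilt -4.61 y -0.0893 F [ 4.3  0.3 13.8] T [ 0.96 -1.19  0.02] w15.4
jaw 90.52388589905067 [ 0.5909 -0.0893  0.1046] [ 0.75  0.89 -1.11  1.9   0.91  1.08  0.81] y [-0.08  -0.021 -0.997]
```

```bash
python3 -m pendant '[10,0,0,0,0,-1.3,0, 10,0,0,0,0,0,0]'|grep zz; python3 st.py; python3 -c "
from h import *
grab('scene','c12');crop('c12',95,105,200,145,4,'c12c');grab('wrist','w12')"
```

```text
t11.57 r159.5 ang -4.59 tilt -4.61 y -0.0893 F [ 4.1  0.6 12.8] T [ 1.   -1.17  0.04] w15.1
jaw 91.78864091529071 [ 0.5909 -0.0893  0.1047] [ 0.76  0.89 -1.11  1.9   0.91  1.08  0.83] y [-0.08  -0.021 -0.997]
```

View pics/c12c.png

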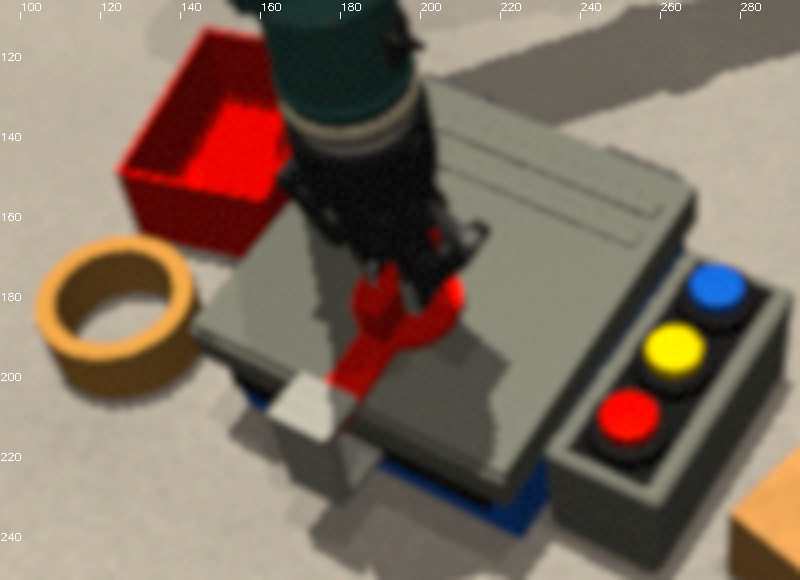

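View pics/w12.png

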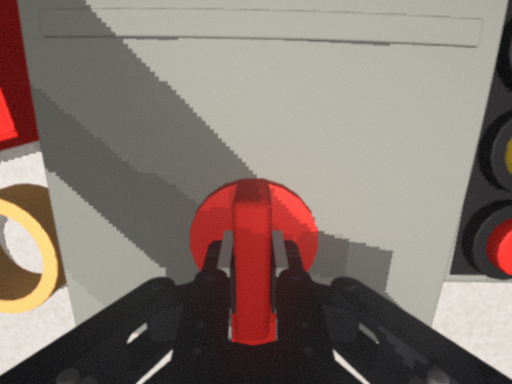

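```bash
python3 -m pendant '[40,0,-1,0,0,0,0, 40,0,0,0,0,0,0, 40,0,0,0,0,0,0, 40,0,0,0,0,0,0]'|grep zz; python3 st.py;  python3 -m pendant '[40,0,-20,0,0,0,0, 40,0,-25,0,0,0,0, 40,0,-25,0,0,0,0, 40,0,-25,0,0,0,0, 40,0,0,0,0,0,0]'; python3 -c "
from h import *
grab('wrist','w13');grab('scene','c13');grab('side','s13')
d=lidpts(.5415,-.0898,np.radians(-4.5),1.57)
overlay('c13',d,95,105,200,145,4,'c13o');overlay('w13',d,0,0,512,384,1,'w13o');overlay('s13',d,190,100,150,140,4,'s13o')"
```

```text
t12.00 r155.6 ang -5.30 tilt -5.15 y -0.0940 F [ 3.  -1.4  7.4] T [-0.48 -0.44 -0.  ] w39.9
jaw 91.69761114557383 [ 0.5869 -0.094   0.1029] [ 0.76  0.89 -1.11  1.9   0.91  1.09  0.83] y [-0.09  -0.029 -0.996]
time: 12.42
eef_pos: [0.5965, -0.0889, 0.2007]
ee_rot: [[0.996, -0.086, -0.031], [0.028, -0.027, 0.999], [-0.087, -0.996, -0.024]]
contact_force: [0.6, 1.1, 0.6]
grip_width: 0.0403
```

View pics/c13o.png

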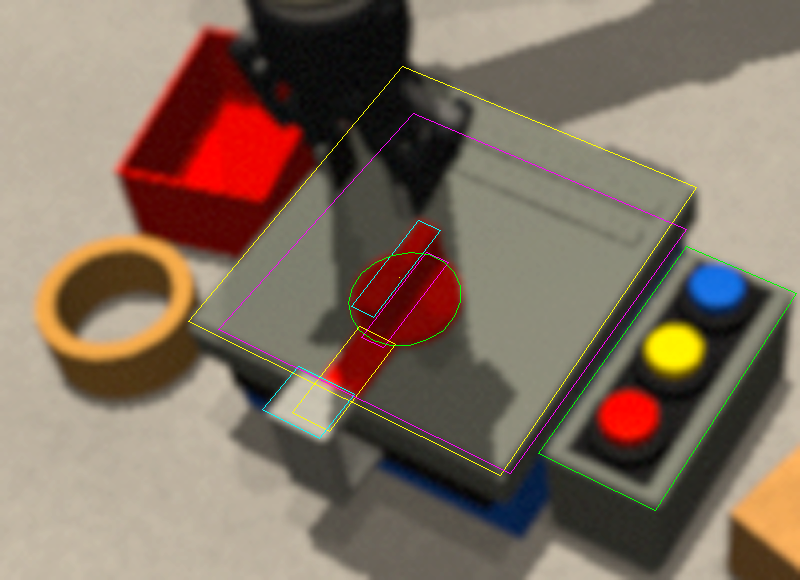

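View pics/w13o.png

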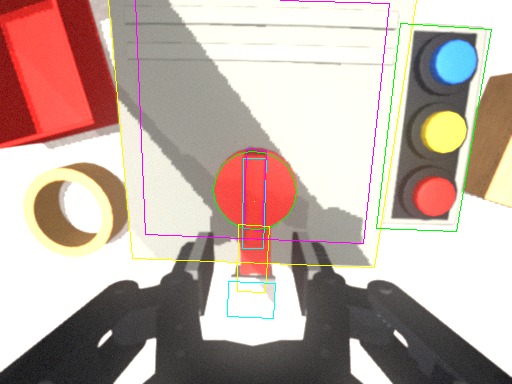

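View pics/s13o.png

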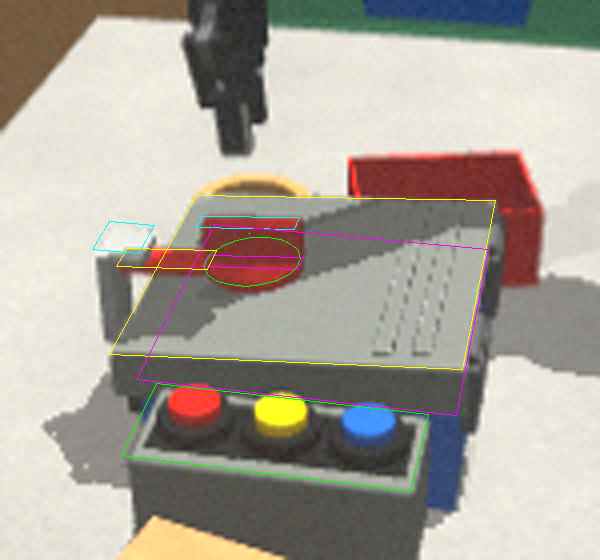

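```bash
python3 -c "
from h import *
plan([.484,.0655,.19],rot_tool(0,0),14,0)"
```

```text
0,-7.4,0.8,11.4,0.39,6.54,-0.23
0,-8.7,0.9,10.5,0.39,6.55,-0.22
0,-9.8,0.9,9.4,0.4,6.54,-0.23
0,-10.8,0.9,8.2,0.39,6.54,-0.23
0,-11.7,0.9,6.9,0.39,6.55,-0.23
0,-12.4,0.9,5.5,0.39,6.54,-0.22
0,-13,0.9,4.1,0.39,6.54,-0.23
0,-13.3,0.9,2.6,0.4,6.55,-0.23
0,-13.6,0.9,1,0.39,6.54,-0.22
0,-13.6,0.8,-0.5,0.39,6.54,-0.23
0,-13.4,0.7,-2.1,0.39,6.55,-0.23
0,-13.1,0.7,-3.6,0.39,6.54,-0.22
0,-12.6,0.6,-5.1,0.4,6.54,-0.23
0,-12,0.5,-6.5,0.39,6.54,-0.23
```

```bash
python3 -m pendant '[0,-7.4,0.8,11.4,0.4,6.5,-0.2, 0,-8.7,0.9,10.5,0.4,6.5,-0.2, 0,-9.8,0.9,9.4,0.4,6.5,-0.2, 0,-10.8,0.9,8.2,0.4,6.5,-0.2, 0,-11.7,0.9,6.9,0.4,6.5,-0.2, 0,-12.4,0.9,5.5,0.4,6.5,-0.2, 0,-13,0.9,4.1,0.4,6.5,-0.2, 0,-13.3,0.9,2.6,0.4,6.5,-0.2]'|grep time; python3 -m pendant '[0,-13.6,0.9,1,0.4,6.5,-0.2, 0,-13.6,0.8,-0.5,0.4,6.5,-0.2, 0,-13.4,0.7,-2.1,0.4,6.5,-0.2, 0,-13,0.7,-3.6,0.4,6.5,-0.2, 0,-12.6,0.6,-5,0.4,6.5,-0.2, 0,-12,0.5,-6.5,0.4,6.5,-0.2, 0,0,0,0,0,0,0]'; python3 st.py; python3 -c "
from h import *
grab('wrist','w14');grab('side','s14');crop('s14',190,60,150,150,4,'s14c')
plan([.484,.0655,.14],rot_tool(0,0),2,0)
from rig import env
s=env.state();p=s['eef_pos'];R=s['ee_rot'];f=load('s14')
for y in(-20,-15,-10,0): print(y,((proj(f,p+R@np.array([-11,y,0])/1000)[0]-[190,60])*4).round(),proj(load('w14'),p+R@np.array([-11,y,0])/1000)[0].round())
"
```

```text
time: 13.23
time: 13.82
eef_pos: [0.4813, 0.067, 0.1911]
ee_rot: [[0.012, -0.005, 1.0], [-1.0, 0.008, 0.012], [-0.008, -1.0, -0.005]]
contact_force: [-0.2, 0.1, -0.8]
grip_width: 0.0002
t13.82 r93.5 ang 55.85 tilt -0.28 y 0.0670 F [-0.2  0.1 -0.8] T [-0.01 -0.04  0.03] w0.2
jaw 0.7039816912984032 [0.4813 0.067  0.1911] [ 0.42  0.45 -0.85  2.13  0.48  0.76 -0.72] y [-0.005  0.008 -1.   ]
0,-0.1,25.6,0.1,0.1,0.4,-0.22
0,-0.2,25.6,0,0.09,0.4,-0.21
-20 [366. 438.] [259. 237.]
-15 [366. 445.] [258. 233.]
-10 [366. 453.] [258. 228.]
0 [365. 468.] [258. 220.]
```

View pics/w14.png

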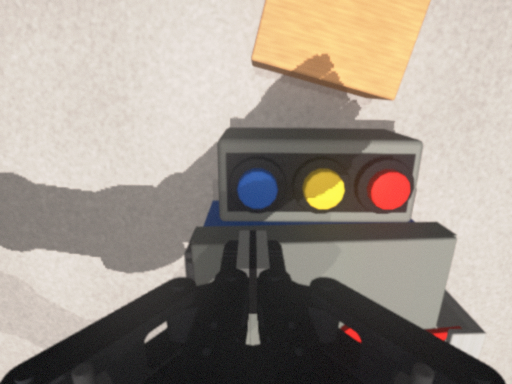

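View pics/s14c.png

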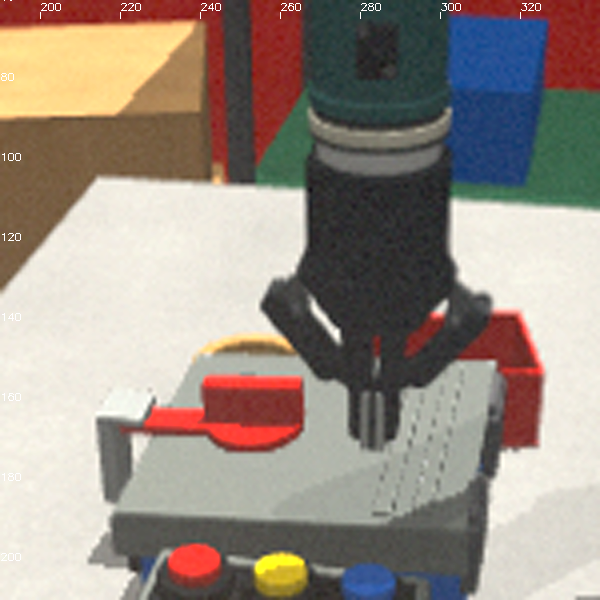

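```bash
python3 -c "
from h import *
f=load('w14')
for n,uv in [('b',(258,189)),('y',(324,189)),('r',(391,191))]: print(n,onz(f,*uv,.104).round(4),proj(f,[.484,.0655,.104])[0])
plan([.484,.0655,.10],rot_tool(0,0),3,0)
"
```

```text
b [0.4851 0.0654 0.104 ] [256.68360909 188.8873222 ]
y [0.5397 0.0662 0.104 ] [256.68360909 188.8873222 ]
r [0.5961 0.0652 0.104 ] [256.68360909 188.8873222 ]
0,0.1,30.4,0.1,0.06,0.27,-0.14
0,-0,30.4,0.1,0.07,0.26,-0.15
0,-0.1,30.4,0,0.06,0.27,-0.14
```

Keys found consistently at (0.485/0.540/0.595, 0.0655). Descend towards blue.

```bash
python3 -m pendant '[0,0,30,1.5,0,0.3,0, 0,0,30,1,0,0.3,0, 0,0,28,0.5,0,0.2,0, 0,0,0,0,0,0,0]'; python3 st.py; python3 -c "
from h import *
grab('side','s15');crop('s15',230,120,100,100,5,'s15c')"
```

```text
time: 14.25
eef_pos: [0.4853, 0.064, 0.0996]
ee_rot: [[-0.004, -0.011, 1.0], [-1.0, 0.007, -0.004], [-0.007, -1.0, -0.011]]
contact_force: [0.0, -0.6, -0.3]
grip_width: 0.0003
t14.25 r55.2 ang -14.90 tilt -0.62 y 0.0640 F [ 0.  -0.6 -0.3] T [-0.03  0.02 -0.01] w0.3
jaw -0.21155011806748727 [0.4853 0.064  0.0996] [ 0.3   0.58 -0.69  2.19  0.66  0.59 -0.89] y [-0.011  0.007 -1.   ]
```

View pics/s15c.png

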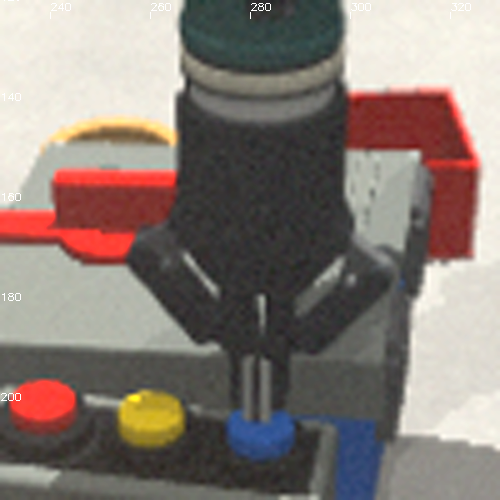

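Fingertips are just above the blue key's centre (about (283,205) in the side view). Press in small steps.

```bash
python3 -m pendant '[0,0,5,0,0,0,0, 0,0,3,0,0,0,0, 0,0,0,0,0,0,0]'|grep zz; python3 st.py; python3 -m pendant '[0,0,3,0,0,0,0, 0,0,0,0,0,0,0]'|grep zz; python3 st.py
```

```text
t14.55 r59.4 ang -16.67 tilt 0.01 y 0.0667 F [0.8 0.3 0.3] T [-0.01  0.    0.04] w-0.1
jaw -0.22833735128506896 [0.4889 0.0667 0.0969] [ 0.29  0.59 -0.69  2.19  0.68  0.58 -0.91] y [ 0.    0.01 -1.  ]
t14.72 r60.4 ang -19.28 tilt 0.06 y 0.0670 F [ 0.4 -0.6  2.5] T [-0.1  -0.09  0.06] w-0.3
jaw -0.21919058709306521 [0.4892 0.067  0.094 ] [ 0.28  0.59 -0.68  2.2   0.69  0.57 -0.92] y [ 0.001  0.01  -1.   ]
```

```bash
python3 -m pendant '[0,0,3,-2,0,0,0, 0,0,0,0,0,0,0]'|grep zz; python3 st.py; python3 -m pendant '[0,0,3,0,0,0,0, 0,0,0,0,0,0,0]'|grep zz; python3 st.py; python3 -m pendant '[0,0,2,0,0,0,0, 0,0,0,0,0,0,0]'|grep zz; python3 st.py
```

```text
t14.88 r59.7 ang -22.68 tilt 0.08 y 0.0673 F [ 1.7 -0.1  3.9] T [-0.04 -0.4  -0.01] w0.1
jaw -0.2051327417481069 [0.4874 0.0673 0.0909] [ 0.27  0.59 -0.67  2.2   0.69  0.56 -0.93] y [ 0.001  0.01  -1.   ]
t15.05 r60.6 ang -24.47 tilt 0.07 y 0.0673 F [-0.4 -1.7 14.2] T [-0.36  0.06 -0.01] w-0.4
jaw -0.2086841972308737 [0.4874 0.0673 0.0888] [ 0.27  0.6  -0.67  2.2   0.7   0.56 -0.93] y [ 0.001  0.008 -1.   ]
t15.22 r60.8 ang -24.73 tilt 0.13 y 0.0673 F [-4.1 -3.2 33.1] T [-0.76  0.97  0.06] w0.2
jaw -0.19703429972997938 [0.4876 0.0673 0.0885] [ 0.27  0.6  -0.67  2.2   0.7   0.56 -0.94] y [ 0.002  0.006 -1.   ]
```

```bash
python3 -m pendant '[0,0,-20,0,0,0,0, 0,0,-25,0,0,0,0, 0,1,0,36,0,0,0, 0,1,0,36,0,0,0, 0,0,0,35,0,0,0, 0,0,0,0,0,0,0]'; python3 st.py; python3 -c "
from h import *
plan([.595,.0655,.097],rot_tool(0,0),2,0)
grab('scene','c16');crop('c16',95,105,200,145,4,'c16c')"
```

```text
time: 15.72
eef_pos: [0.6007, 0.0636, 0.1304]
ee_rot: [[-0.009, 0.006, 1.0], [-1.0, 0.012, -0.009], [-0.012, -1.0, 0.006]]
contact_force: [-0.0, -0.8, -0.1]
grip_width: -0.0001
t15.72 r170.2 ang 4.26 tilt 0.34 y 0.0636 F [-0.  -0.8 -0.1] T [ 0.02 -0.02 -0.01] w-0.1
jaw -0.5000333566064815 [0.6007 0.0636 0.1304] [ 0.33  0.65 -0.73  1.94  0.61  0.77 -0.75] y [ 0.006  0.012 -1.   ]
0,-0.7,16.7,-3,-0.17,-0.25,-0.35
0,-0.8,16.7,-2.9,-0.16,-0.25,-0.36
```

View pics/c16c.png

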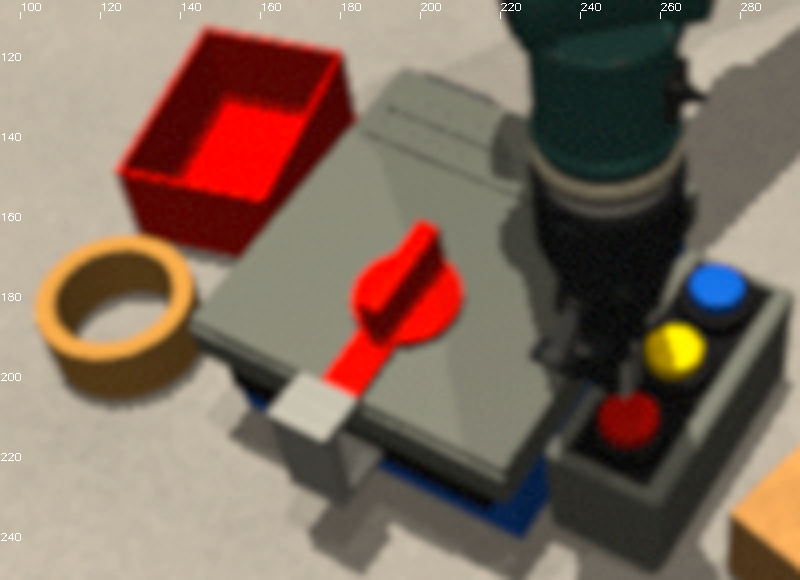

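```bash
python3 -m pendant '[0,-0.7,16,-4,0,0,0, 0,-0.7,15,-3,0,0,0, 0,0,0,0,0,0,0]'|grep zz; python3 st.py; python3 -m pendant '[0,0,3,0,0,0,0, 0,0,0,0,0,0,0]'|grep zz; python3 st.py
```

```text
t16.02 r150.7 ang -8.02 tilt -0.56 y 0.0652 F [-0.5  0.2  0.1] T [-0.02  0.06 -0.04] w-0.0
jaw -0.13055593120042427 [0.5813 0.0652 0.0961] [ 0.3   0.68 -0.7   1.99  0.65  0.71 -0.8 ] y [-0.01   0.008 -1.   ]
t16.18 r154.6 ang -7.91 tilt -0.15 y 0.0660 F [ 1.  0. -1.] T [ 0.03  0.06 -0.  ] w-0.1
jaw -0.1776189591911776 [0.5853 0.066  0.0959] [ 0.3   0.68 -0.69  1.98  0.65  0.71 -0.8 ] y [-0.003  0.009 -1.   ]
```

```bash
python3 -m pendant '[0,0,0,8,0,0,0, 0,0,0,0,0,0,0,0,0,0,0,0,0,0]'|grep zz; python3 st.py; python3 -m pendant '[0,0,3,0,0,0,0, 0,0,0,0,0,0,0]'|grep zz; python3 st.py
```

```text
t16.43 r164.7 ang -7.22 tilt 0.04 y 0.0659 F [-0.1  0.1  0.5] T [0.03 0.01 0.01] w0.5
jaw -0.2715330314723763 [0.5955 0.0659 0.0969] [ 0.3   0.69 -0.69  1.96  0.65  0.72 -0.8 ] y [ 0.001  0.01  -1.   ]
t16.60 r164.7 ang -8.42 tilt 0.03 y 0.0661 F [1.9 0.5 2.5] T [-0.04 -0.24 -0.01] w0.0
jaw -0.22643151314222476 [0.5951 0.0661 0.0934] [ 0.3   0.7  -0.69  1.97  0.66  0.71 -0.8 ] y [ 0.001  0.01  -1.   ]
```

```bash
python3 -m pendant '[0,0,3,0,0,0,0, 0,0,0,0,0,0,0]'|grep zz; python3 st.py; python3 -m pendant '[0,0,2.5,0,0,0,0, 0,0,0,0,0,0,0]'|grep zz; python3 st.py
```

```text
t16.77 r165.0 ang -9.48 tilt 0.02 y 0.0661 F [ 1.2 -0.7  4.3] T [-0.11 -0.3   0.01] w-0.0
jaw -0.221751244432267 [0.5951 0.0661 0.0904] [ 0.29  0.7  -0.69  1.97  0.66  0.71 -0.8 ] y [ 0.    0.01 -1.  ]
t16.93 r165.2 ang -9.96 tilt 0.02 y 0.0661 F [-1.1 -1.   9.5] T [-0.3   0.02 -0.02] w0.1
jaw -0.22300198422673023 [0.5951 0.0661 0.089 ] [ 0.29  0.7  -0.68  1.97  0.66  0.71 -0.81] y [ 0.     0.009 -1.   ]
```

```bash
python3 -m pendant '[0,0,1.5,0,0,0,0, 0,0,0,0,0,0,0]'|grep zz; python3 st.py; python3 -m pendant '[0,0,-20,0,0,0,0, 0,0,-20,0,0,0,0, 0,0,0,-28,0,0,0, 0,0,0,-27,0,0,0, 0,0,0,0,0,0,0, 0,0,0,0,0,0,0]'|grep zz; python3 st.py
```

```text
t17.10 r165.3 ang -10.02 tilt 0.05 y 0.0661 F [-2.5 -1.5 19.3] T [-0.62  0.56  0.07] w0.2
jaw -0.22777496090175609 [0.5952 0.0661 0.0888] [ 0.29  0.7  -0.68  1.97  0.67  0.71 -0.81] y [ 0.001  0.008 -1.   ]
t17.60 r105.9 ang 5.44 tilt -0.25 y 0.0653 F [ 0.3 -0.3  0.4] T [ 0.01 -0.05  0.04] w-0.1
jaw -0.1333455506811368 [0.5365 0.0653 0.1256] [ 0.33  0.6  -0.74  2.07  0.61  0.7  -0.81] y [-0.004  0.008 -1.   ]
```

Red bottomed at 0.0888 with 19 N. Now yellow at x = 0.540.

```bash
python3 -m pendant '[0,0,15,1,0,0,0, 0,0,14,1,0,0,0, 0,0,0,0,0,0,0, 0,0,0,0,0,0,0]'|grep zz; python3 st.py; python3 -m pendant '[0,0,3,0,0,0,0, 0,0,0,0,0,0,0]'|grep zz; python3 st.py
```

```text
t17.93 r110.7 ang -10.21 tilt -0.20 y 0.0659 F [-0.5  0.2 -0.1] T [0.04 0.06 0.05] w-0.1
jaw -0.2394385491596498 [0.5411 0.0659 0.0961] [ 0.3   0.64 -0.69  2.08  0.66  0.65 -0.85] y [-0.003  0.009 -1.   ]
t18.10 r111.5 ang -11.17 tilt -0.06 y 0.0663 F [1.4 0.5 1.1] T [-0.04 -0.01 -0.02] w0.1
jaw -0.21805214453240193 [0.5416 0.0663 0.0941] [ 0.29  0.64 -0.69  2.08  0.67  0.64 -0.85] y [-0.001  0.01  -1.   ]
```

```bash
python3 -m pendant '[0,0,3,0,0,0,0, 0,0,0,0,0,0,0]'|grep zz; python3 st.py; python3 -m pendant '[0,0,3,0,0,0,0, 0,0,0,0,0,0,0]'|grep zz; python3 st.py
```

```text
t18.27 r112.1 ang -12.52 tilt -0.02 y 0.0663 F [-0.1  0.1  3.8] T [-0.08 -0.06 -0.03] w-0.0
jaw -0.21678882274324868 [0.5417 0.0663 0.0914] [ 0.29  0.65 -0.68  2.08  0.67  0.64 -0.86] y [-0.    0.01 -1.  ]
t18.43 r112.5 ang -13.75 tilt -0.01 y 0.0663 F [-0.4 -0.9  7.1] T [-0.22  0.21  0.01] w-0.2
jaw -0.21818307041396034 [0.5417 0.0663 0.089 ] [ 0.29  0.65 -0.68  2.09  0.68  0.63 -0.86] y [-0.     0.009 -1.   ]
```

```bash
python3 -m pendant '[0,0,1.2,0,0,0,0, 0,0,0,0,0,0,0]'|grep zz; python3 st.py
```

```text
t18.60 r112.7 ang -13.81 tilt 0.01 y 0.0663 F [-2.9 -2.2 15.9] T [-0.37  0.68  0.04] w-0.3
jaw -0.2157016373294727 [0.5418 0.0663 0.0888] [ 0.29  0.65 -0.68  2.09  0.68  0.63 -0.87] y [ 0.     0.008 -1.   ]
```

Yellow bottomed too (0.0888, 16 N). Retreat and check.

```bash
python3 -m pendant '[0,0,-20,0,0,0,0, 0,0,-35,0,0,0,0, 0,0,-35,0,0,0,0, 0,0,-35,0,0,0,0, 0,0,-20,-20,0,0,0, 0,0,0,-20,0,0,0, 0,0,0,0,0,0,0]'; python3 st.py; python3 -c "
from h import *
grab('scene','c20');crop('c20',95,105,200,145,4,'c20c');grab('side','s20');crop('s20',190,100,150,150,4,'s20c');grab('wrist','w20')"
```

```text
time: 19.18
eef_pos: [0.4978, 0.0649, 0.2328]
ee_rot: [[-0.002, -0.003, 1.0], [-1.0, 0.007, -0.002], [-0.007, -1.0, -0.003]]
contact_force: [-1.3, -0.1, -0.9]
grip_width: -0.0004
t19.18 r137.8 ang 59.30 tilt -0.15 y 0.0649 F [-1.3 -0.1 -0.9] T [ 0.02  0.04 -0.04] w-0.4
jaw -0.1291654162014128 [0.4978 0.0649 0.2328] [ 0.47  0.41 -0.89  2.06  0.42  0.85 -0.66] y [-0.003  0.007 -1.   ]
```

View pics/c20c.png

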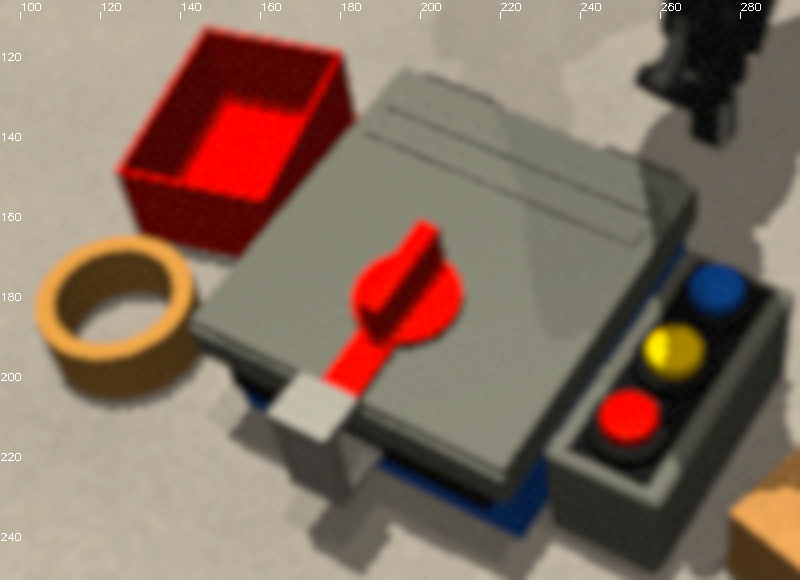

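View pics/s20c.png

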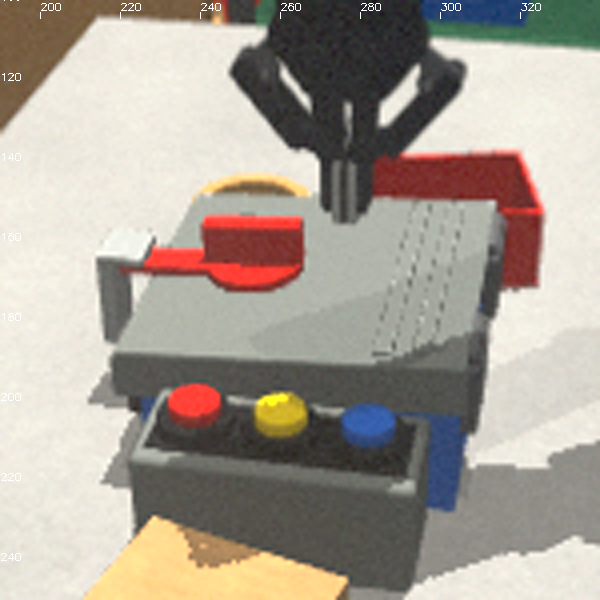

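View pics/w20.png

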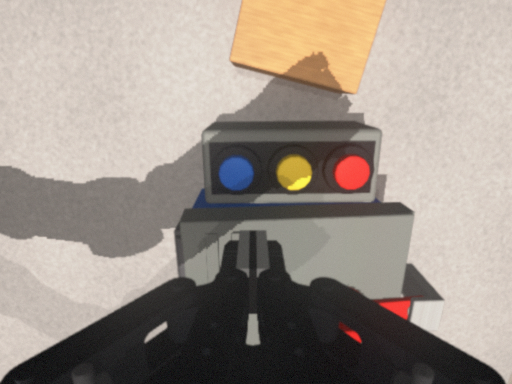

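```bash
python3 -c "
from rig import order
print(order.job_done())"
```

```text
the job is handed in; nothing more can be done
None
```

The case is shut, latched and locked, and I handed the job in at about 19 s of the 54 s limit. There is no verdict from the system.

- **Lid:** I gripped the latch rib and lowered the lid in half-degree steps until I felt it seat at about -4.6° (-0.08 rad). The upward force rose from about 6 N to 12–15 N there, and I held it at that.
- **Latch:** While holding the lid down I turned the latch to about 91.8° (1.60 rad), measured at the jaws, just short of its 1.62 stop. After release the pictures showed the arm under the keeper roof and the lid staying down on its own.
- **Keys:** I pressed blue, then red, then yellow. Each moved about 6 mm and then stopped hard, and all three are back up in the last pictures:

| Key | Force when it stopped |
|---|---|
| Blue | 33 N |
| Red | 19 N |
| Yellow | 16 N |

- **Bystanders:** In the last pictures the bin and tape look unmoved. The carton was only partly in view and showed no sign of contact.

**Checks that disagreed:** In two camera views the fingertips stood about 15–20 mm behind the TCP, where the text says 22 mm ahead. I positioned by what the cameras and the force showed. The blue press was harder than it needed to be, though below 40 N. I did not measure the latch angle separately after letting go, beyond comparing it with the pictures.

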